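# Slide the phone carrier home on its rails and close the keeper

### The job

Push the phone carrier along its rails with the fingertips on its upright lip until you feel it drop into the locating notches and it sits flat on the rails, and only then push the swing keeper round by its peg until it lies across the carrier's edge. Push gently and stop pushing once it has dropped; work by pushing alone and lift nothing, do not touch the phone riding in the carrier, and leave the loose tools and the other phone where they are. Finish with the hand clear.

Things in the scene. Friction and masses are not known exactly. Their poses are not given: they have to be found in the camera images.
- fixture: Slide fixture fixed on the bench: dark base 124 x 370 mm, two steel rails along its y (y = -230 to 130 mm, top at z = 22 mm), black side guides at x = +-47.5 to 55.5 mm, top z = 28 mm, end stop at y = 127 mm, top z = 30 mm. Origin on the bench surface right under the centre of the home carrier; z up. Notches 8 mm deep in the rail tops. An ear with the keeper is on its -x side, towards the robot.
- home (a point): Where the carrier's origin comes to lie when home, 22 mm above the bench: all four feet in the notches, the plate flat on the rails and its top flush with the side guides. The notches leave 2.5 mm play either way along y. Once dropped the carrier cannot be slid on.
- carrier: Loose aluminium plate 92 (x) x 170 (y) x 6 mm, about 0.35 kg, between the side guides (1.5 mm play a side), with a phone in its nest. Origin at the middle of the plate's underside, axes as the fixture's. Slides on four 6 mm feet, origin then 28 mm above the bench; starts 70 to 130 mm short of home and is pushed along the fixture's +y. Sliding takes about 1 to 4 N.
- push_lip (a point): Middle of the outer (-y) face of the carrier's upright lip, a flange 88 mm wide and 4 mm thick at the carrier's -y end, rising 22 mm above the plate's top; this point is 11 mm above the plate's top and 11 mm below the lip's top edge. The space behind it (-y) is free above the side guides.
- handset: Opened phone with its green circuit board showing, 68 x 138 x 10 mm, 0.14 kg, loose in the carrier's shallow corner nest, long side along y. Origin at the middle of its underside, 6 mm above the carrier's origin. Its top is 10 mm above the plate, 12 mm below the lip's top.
- keeper (a joint): Angle of a flat steel bar, 16 mm wide, on an upright pin beside the rails, 30 to 38 mm above the bench. 0 rad: points along the fixture's +y, open; turns clockwise from above to a stop at 1.57 rad, closed: along the fixture's +x, 9 mm over the edge of the home carrier. Starts at 0 to 0.3, stays where left (0.8 N at the peg moves it). Passes 2 mm over a home carrier, runs against an undropped one.
- keeper_pivot (a point): On the keeper's pivot axis, 64 mm above the bench, at x = -90, y = 0 mm of the fixture.
- keeper_peg (a point): Top centre of the keeper's upright black push peg, 12 mm diameter, 40 mm from the pivot axis, rising from the bar's top (38 mm above the bench) to 64 mm above the bench. Bar end is 13 mm beyond the peg's centre.
- plain_phone: Black phone 68 x 138 x 8 mm, loose on the bench at the left; bystander. Origin at the middle of its underside.
- tweezers: Bent black tweezers 22 x 118 x 9 mm, loose on the bench at the left near the front edge; bystander. Origin at the middle of the underside.
- spudger: Thin blue plastic spudger 8 x 122 x 7 mm, loose on the bench at the right near the front; bystander. Origin at the middle of the underside.

How it is judged:
On the way, in this order (a step that is already met when the one before it is completed fails the run):
1. the carrier has dropped home into the notches, keeper still open (z of carrier in the frame of fixture between 0.019 and 0.0235 m and y of carrier in the frame of fixture between -0.006 and 0.006 m and angle between the z axis of carrier and the z axis of fixture, either way round below 0.015 rad and value of joint keeper below 0.6 rad), for 0.2 s.
2. the keeper is swung across the carrier's edge (value of joint keeper above 1.3 rad), for 0.2 s.
At the end, for the whole second after the job is handed in: Carrier at rest in the notches: origin 19 to 23.5 mm above the bench, within 6 mm of home along the rails, parallel within 0.015 rad; keeper beyond 1.3 rad; phone resting in its nest, within 6 mm of its place; bystanders within 20 mm of their starts (z of carrier in the frame of fixture between 0.019 and 0.0235 m and y of carrier in the frame of fixture between -0.006 and 0.006 m and angle between the z axis of carrier and the z axis of fixture, either way round below 0.015 rad and z of handset in the frame of carrier between 0.003 and 0.009 m and horizontal distance between handset and carrier below 0.006 m and value of joint keeper above 1.3 rad and velocity of joint keeper between -0.05 and 0.05 rad/s and linear speed of carrier below 0.01 m/s and distance of each of plain_phone, tweezers, spudger from where it was at the start of the episode below 0.02 m); the robot touches nothing.
It fails at once if the carrier is lifted more than 6 mm off its sliding height or tipped by more than 0.15 rad (z of carrier in the frame of fixture above 0.034 m or angle between carrier's own z axis and vertical above 0.15 rad).
It fails at once if the carrier is pushed with more than 35 N (contact force between the fingers and carrier above 35 N).
It fails at once if the phone in the carrier is touched by the robot (contact force between any of the fingers, the arm and handset above 1 N).
It fails at once if the phone leaves its nest (z of handset in the frame of carrier above 0.014 m or horizontal distance between handset and carrier above 0.01 m).
It fails at once if a loose bystander is moved (distance of any of plain_phone, tweezers, spudger from where it was at the start of the episode above 0.02 m).
It also fails if it takes over 48 s, if anything falls off the work surface, if the arm or the gripper's body presses on something with over 40 N, if the wrist force passes 120 N, or if a joint passes its speed limit or range.

### The arm

A 6-joint arm with a two-finger parallel gripper is mounted at the origin on a cart in front of the work surface, level with it; the furniture and walls round the work are solid. World frame = base frame: x ahead of the robot, y to its left, z up, the work surface at z = 0. Lengths are in m, angles in rad, forces in N, time in s.
With the tool pointing down it reaches from about 0.275 to 0.875 m from the base axis. Payload 12.5 kg.
Tool frame: the origin (TCP) lies at the very end of the fingers, on their centre line; the grasp point (between the pads) lies 19 mm behind it; z points along the fingers, y is the line along which they close (so a half turn about z gives the same grasp; the last joint's range is limited). The gripper opens to 85 mm and grips with 20 to 120 N. Pads are 22 mm wide; open, the fingers measure 114 mm over their backs; the gripper's body (76 mm by 85 mm) begins 54 mm behind the grasp point. The pads swing forward as they close: fully open they stand 13 mm farther back than shut.
Start: joints at [1.213, 0.351, 1.652, -0, 1.139, -0.085], TCP at [0.148, 0.53, 0.201] pointing down, gripper open.
Joint ranges: [-2.75, 2.75], [-0.79, 2.1], [0.01, 2.65], [-1.57, 4.71], [0.07, 3.14], [-2.87, 2.87]. Speed limits (rad/s): [2.22, 2.22, 2.79, 3.14, 3.14, 3.14].

### API

Orientations are given as a rotation vector (axis times angle).
In Python, from plant import * gives the robot as it stands. The module is installed in compiled form; this text tells all that it offers.
- The arm moves only by the tool carry_out, never from a script. Its argument "plan" is a list of rows, each a list of 7 numbers: the turn, a rotation vector about the tool's x, y, z in rad, then the shift along the tool's x, y, z in mm, then the opening in per cent of the stroke, from 0 (shut) to 100 (fully open). A call has exactly 10 rows; each row is the pose to reach, as a shift and turn from the pose commanded when the call began, along the tool's axes at that moment; what a row does not reach only later rows make up. A row lasts 1/12 s, in which the tool goes at most 41.7 mm and 7.16 degrees, less where a joint would pass 70% of its speed; a pose out of reach is approached as far as the arm can. A call with a gripper value outside its range is refused whole. The fingers move at their own pace and stop on an object; the grip force is fixed at half the most. Time passes only in rows, so rows that repeat a pose let the fingers close, or fill a call up. It gives the time, the measured TCP pose, the force, the opening and the grip force at its end, in the units of the state.
- state(): the state, without advancing time (a new reading comes with each control period).
- grab_frame(name): name is "side" or "top" or "wrist"; returns the picture (480x640x3 uint8, red, green, blue); there is no depth.
- camera_info(name): a dict with "fovy" (degrees; the focal length in pixels is half the picture's height over the tangent of half this angle, whatever the lens; pixels are square), "cx", "cy" (the principal point, pixels), "dist" ([k1, k2, p1, p2, k3] as OpenCV has them; the pictures are not rectified), "xyz" and "attitude" of the camera in the world. Camera axes: x right, y down, z forward; pixel columns grow to the right and rows downward; lengths in m; the calibration is good to about 2 mm. A picture is of the moment at which its call begins: read the wrist's pose just before it. camera_info takes no time and is no camera call; for the wrist camera it gives the pose at the moment of the call.
- sign_off(): hands the job in; it is judged then, once.
The state is a dict: "time": time; "q": joint angles; "dq": joint speeds; "joint_torque": joint torques, N m; "tool_pos": TCP position; "orientation": TCP orientation; "ft_force": force on the tool from outside, world axes, zero at the start; "moment": the same for the moment, N m; "finger_gap": finger opening in m; "grasp_force": force on a finger pad.
Only numpy, scipy, OpenCV 4.12 (cv2) and the standard library are available. Lean on these libraries where they do the work, as an engineer would, in place of code of your own. Each camera call takes 0.05 s, during which the arm holds its last target. There are 200 camera calls.

## Working session

There is one attempt and no reset: what is moved stays moved. The work goes in short steps, Python scripts to look and compute and a tool call to move; the robot and the scene stay as the last step left them, time stands still between calls to the robot, and variables do not carry over. Pictures are saved under pics/ and viewed, at most 10 in all, crops included, and the job is handed in when it is done.

Besides the shell and the picture viewer there is one more tool, called after "Call:" in YAML: its name, and indented under it one key for each argument. carry_out: Moves the arm, as the interface text tells. Its arguments: {"type":"object","properties":{"plan":{"type":"array","items":{"type":"array","items":{"type":"number"}}}},"required":["plan"]}

```bash
mkdir -p pics && cat > h.py <<'E'
from plant import *
import numpy as np, cv2
from scipy.spatial.transform import Rotation as R
E
python3 - <<'E'
from h import *
for n in ("top","side"):
    cv2.imwrite(f"pics/{n}0.png",grab_frame(n)[:,:,::-1]); print(n,camera_info(n))
print(camera_info("wrist")); s=state(); print(s)
E
```

```text
top {'fovy': 50.03398099326821, 'cx': 314.04471044143713, 'cy': 231.19265920407557, 'dist': array([0.02890491, 0.        , 0.        , 0.        , 0.        ]), 'xyz': array([ 0.22293306, -0.0204409 ,  1.49338127]), 'attitude': array([-2.08932716,  2.13932564, -0.2017409 ])}
side {'fovy': 49.69413030443711, 'cx': 320.87477807426654, 'cy': 236.42871047866993, 'dist': array([-0.02628824,  0.        ,  0.        ,  0.        ,  0.        ]), 'xyz': array([-0.0212136 , -0.95064337,  0.66986048]), 'attitude': array([-2.02907408,  0.58024808, -0.31810011])}
{'fovy': 71.48150865559789, 'cx': 325.899377280606, 'cy': 236.69329622260273, 'dist': array([-0.0467545,  0.       ,  0.       ,  0.       ,  0.       ]), 'xyz': array([0.08350546, 0.54778517, 0.37438216]), 'attitude': array([2.32492632, 1.76313325, 0.23825402])}
{'time': 0.1, 'q': array([ 1.21341147e+00,  3.51178751e-01,  1.65235162e+00, -3.75512977e-05,
        1.13907332e+00, -8.46007110e-02]), 'dq': array([ 0.00071724, -0.00112722, -0.00198429,  0.00133688,  0.0005452 ,
        0.00240574]), 'joint_torque': array([-8.58785625e-04, -5.06834042e+01, -2.91872799e+01, -9.32875264e-05,
        2.67739335e-03, -3.72841896e-05]), 'tool_pos': array([0.14805132, 0.52936851, 0.20081746]), 'orientation': array([-4.27110912e-01, -3.11223309e+00,  1.56115783e-03]), 'ft_force': array([ 0.23217502,  1.19575843, -0.45822983]), 'moment': array([0.03657106, 0.05201753, 0.03706008]), 'grasp_force': 0.0, 'finger_gap': 0.08513300306627732}
```

View pics/top0.png

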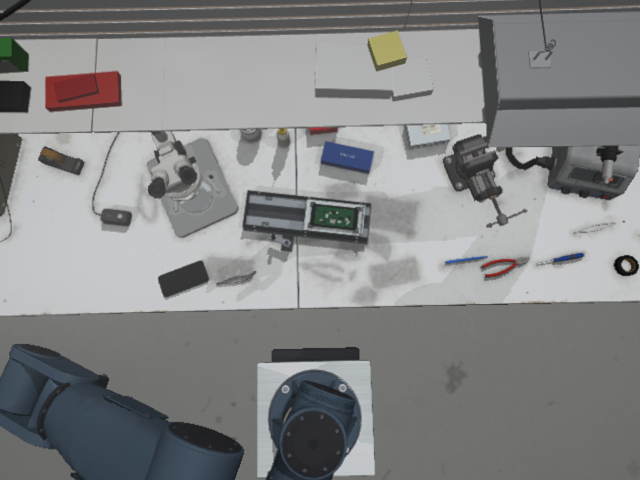

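View pics/side0.png

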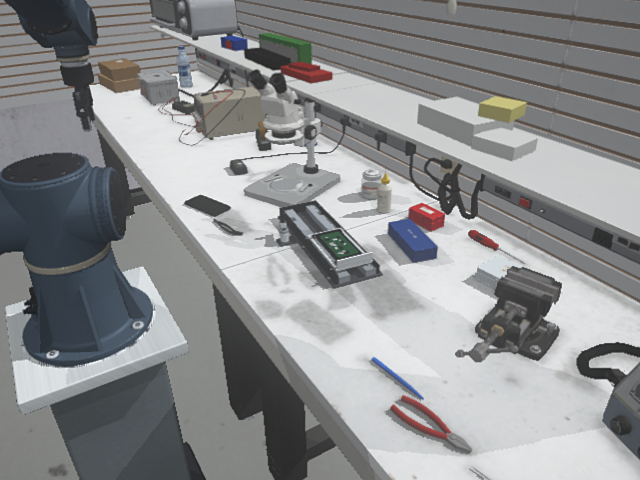

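The top view shows the fixture with base corners near (250,190), (371,204), (369,244) and (243,232). The carrier, with its green board, is at its right end, around (335,215). The keeper is on the robot side, around (281,242). In the side view everything lies clear on the bench. Next I'll get a rough fix and bring the wrist camera over it.

```bash
cat >> h.py <<'E'
def cam(n):
    c=camera_info(n); f=240/np.tan(np.radians(c["fovy"])/2)
    return np.array([[f,0,c["cx"]],[0,f,c["cy"]],[0,0,1]]),c["dist"],R.from_rotvec(c["attitude"]).as_matrix(),c["xyz"]
def px2w(C,uv,z):
    K,d,M,t=C
    p=cv2.undistortPoints(np.array(uv,float).reshape(-1,1,2),K,d)[:,0]
    r=np.c_[p,np.ones(len(p))]@M.T
    return t+r*((z-t[2])/r[:,2])[:,None]
def w2px(C,P):
    K,d,M,t=C
    return cv2.projectPoints((np.array(P,float)-t)@M,np.zeros(3),np.zeros(3),K,d)[0][:,0]
def rel(pos,Rw,s=None):
    "turn, shift (mm) from the present pose to a world pose"
    s=s or state(); R0=R.from_rotvec(s["orientation"])
    return (R0.inv()*Rw).as_rotvec().round(4),(R0.inv().apply(np.array(pos)-s["tool_pos"])*1000).round(1)
E
python3 - <<'E'
from h import *
C=cam("top")
print(px2w(C,[(250,190),(371,204),(369,244),(243,232)],0.02).round(3))
print(px2w(C,[(308,202),(358,205),(355,231),(305,228),(281,242)],0.04).round(3))
s=state();R0=R.from_rotvec(s["orientation"]);print(R0.as_matrix().round(3))
c=camera_info("wrist");print("cam in tool",R0.inv().apply(c["xyz"]-s["tool_pos"]),(R0.inv()*R.from_rotvec(c["attitude"])).as_matrix().round(3))
im=grab_frame("top")[170:270,220:400,::-1];cv2.imwrite("pics/topc.png",cv2.resize(im,None,fx=4,fy=4,interpolation=cv2.INTER_CUBIC))
E
```

```text
[[ 0.647  0.174  0.02 ]
 [ 0.595 -0.183  0.02 ]
 [ 0.476 -0.172  0.02 ]
 [ 0.52   0.194  0.02 ]]
[[ 0.601  0.002  0.04 ]
 [ 0.588 -0.143  0.04 ]
 [ 0.511 -0.131  0.04 ]
 [ 0.524  0.013  0.04 ]
 [ 0.484  0.082  0.04 ]]
[[-0.963  0.269 -0.   ]
 [ 0.269  0.963 -0.001]
 [ 0.    -0.001 -1.   ]]
cam in tool [ 6.71298719e-02  1.71863729e-04 -1.73561506e-01] [[-0.    -0.964 -0.266]
 [ 1.    -0.001  0.001]
 [-0.001 -0.266  0.964]]
```

View pics/topc.png

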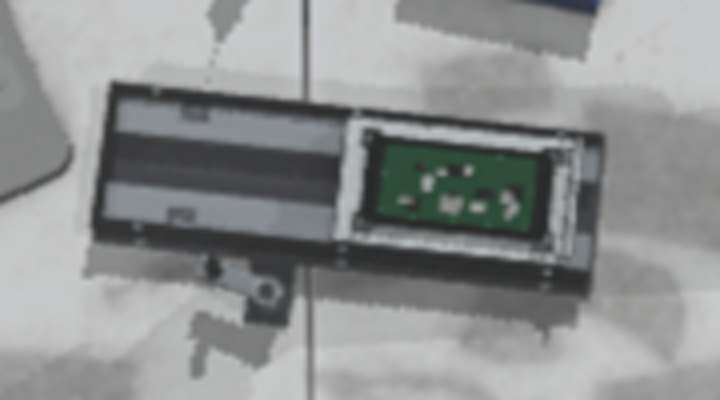

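The crop shows the lip as a bright bar near crop x=565. The keeper pivot is at crop (267,290) and the peg at (212,265). This puts the origin near (0.566, 0.053) and the yaw near -7.5°, which agrees with the pivot given at x=-90. Now I'll move above it.

```bash
cat >> h.py <<'E'
def tool(ang): # tool down, tool x at world angle ang (deg)
    a=np.radians(ang); x=np.array([np.cos(a),np.sin(a),0]); z=np.array([0,0,-1.])
    return R.from_matrix(np.c_[x,np.cross(z,x),z])
E
python3 -c "
from h import *
print(rel([0.566,0.053,0.25],tool(82.5)))"
```

```text
(array([-8.0000e-04,  6.0000e-04,  1.4289e+00]), array([-530.8, -346.3,  -48.9]))
```

Call:
carry_out:
  plan:
    - [0,0,1.43,-531,-346,-49,0]
    - [0,0,1.43,-531,-346,-49,0]
    - [0,0,1.43,-531,-346,-49,0]
    - [0,0,1.43,-531,-346,-49,0]
    - [0,0,1.43,-531,-346,-49,0]
    - [0,0,1.43,-531,-346,-49,0]
    - [0,0,1.43,-531,-346,-49,0]
    - [0,0,1.43,-531,-346,-49,0]
    - [0,0,1.43,-531,-346,-49,0]
    - [0,0,1.43,-531,-346,-49,0]

```text
time: 0.98
tool_pos: [0.4231, 0.2156, 0.2336]
orientation: [-2.175, -2.267, -0.0]
ft_force: [0.2, 0.5, 0.2]
finger_gap: -0.0001
grasp_force: 0.0
```

```bash
python3 -c "
from h import *
s=state();print(s['time'],s['tool_pos'],rel([0.566,0.053,0.25],tool(82.5)))"
```

```text
0.9833 [0.42311808 0.21559273 0.23360654] (array([ 0.000e+00, -1.000e-04,  1.727e-01]), array([-168.4,  136. ,  -16.4]))
```

Call:
carry_out:
  plan:
    - [0,0,0.173,-168,136,-16,0]
    - [0,0,0.173,-168,136,-16,0]
    - [0,0,0.173,-168,136,-16,0]
    - [0,0,0.173,-168,136,-16,0]
    - [0,0,0.173,-168,136,-16,0]
    - [0,0,0.173,-168,136,-16,0]
    - [0,0,0.173,-168,136,-16,0]
    - [0,0,0.173,-168,136,-16,0]
    - [0,0,0.173,-168,136,-16,0]
    - [0,0,0.173,-168,136,-16,0]

```text
time: 1.82
tool_pos: [0.5654, 0.0573, 0.2494]
orientation: [-2.354, -2.08, 0.0]
ft_force: [-0.4, -0.5, 0.0]
finger_gap: 0.0001
grasp_force: 0.0
```

```bash
python3 -c "
from h import *
import pickle
C=cam('wrist');im=grab_frame('wrist');cv2.imwrite('pics/w1.png',im[:,:,::-1]);pickle.dump(C,open('w1.pkl','wb'))
s=state();print(s['time'],s['tool_pos'],C[3],rel([0.566,0.053,0.25],tool(82.5)))"
```

```text
1.8667 [0.56551633 0.05726677 0.24953337] [0.57376624 0.1240935  0.42301032] (array([-0.    , -0.0001,  0.0074]), array([-4.2,  1. , -0.5]))
```

View pics/w1.png

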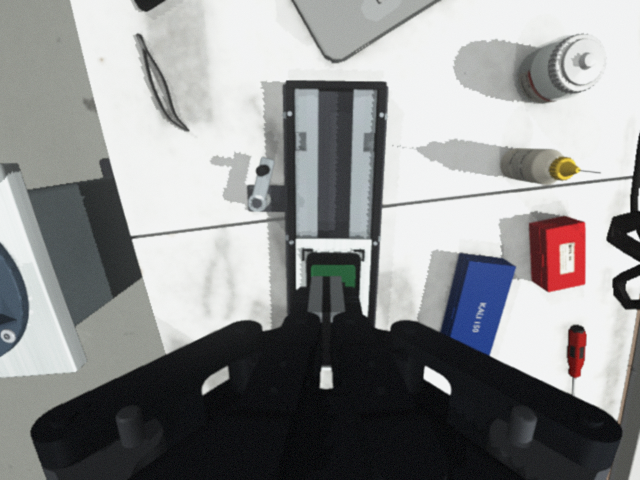

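The wrist view shows the end stop's corners at (285,82) and (386,82), the keeper pivot at (258,203) and the peg at (263,170). The carrier's leading edge is at row ~240, and the fingers hide the lip. I'll enlarge the fixture for edge positions.

```bash
python3 -c "
from h import *
im=cv2.imread('pics/w1.png')[70:270,235:405];im=cv2.resize(im,None,fx=3,fy=3,interpolation=cv2.INTER_CUBIC)
for k in range(0,170,10): cv2.line(im,(k*3,0),(k*3,6 if k%50 else 14),(0,0,255),1)
for k in range(0,200,10): cv2.line(im,(0,k*3),(6 if k%50 else 14,k*3),(0,0,255),1)
cv2.imwrite('pics/w1c.png',im)
import pickle;C=pickle.load(open('w1.pkl','rb'))
for n,uv,z in [('pivot',(258,203),.045),('peg',(263,170),.064),('stopL',(285,82),.03),('stopR',(386,82),.03),('notchL',(301,141),.022),('notchR',(369,141),.022),('lead',(300,242),.034),('leadR',(373,242),.034)]:
  print(n,px2w(C,[uv],z).round(4))"
```

```text
pivot [[0.4887 0.0706 0.045 ]]
peg [[0.5044 0.1075 0.064 ]]
stopL [[0.5378 0.1969 0.03  ]]
stopR [[0.6476 0.1834 0.03  ]]
notchL [[0.5458 0.1328 0.022 ]]
notchR [[0.6241 0.1231 0.022 ]]
lead [[0.5286 0.0155 0.034 ]]
leadR [[0.6166 0.0045 0.034 ]]
```

View pics/w1c.png

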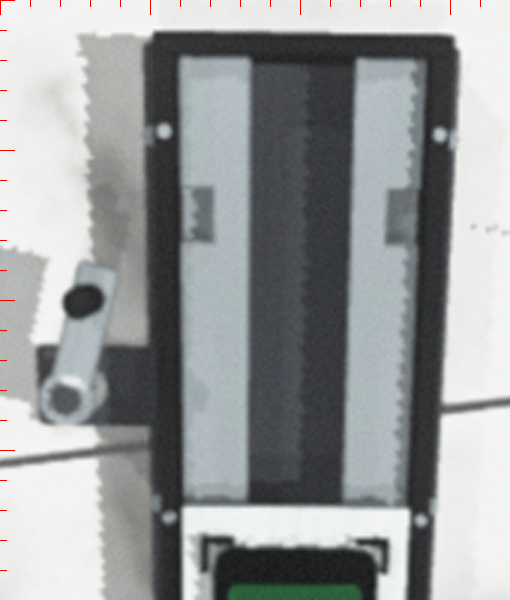

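```bash
python3 -c "
from h import *
import pickle;C=pickle.load(open('w1.pkl','rb'))
a=np.radians(-7.05);ex=np.array([np.cos(a),np.sin(a)]);ey=np.array([-ex[1],ex[0]])
M=px2w(C,[(285,82),(386,82)],.03)[:,:2].mean(0)
def f(n,uv,z):
  p=px2w(C,[(235+uv[0]/3,70+uv[1]/3)],z)[0,:2]-M; print(n,z,(p@ex*1000).round(1),(p@ey*1000).round(1))
for z in (.038,.05,.064): f('pivot',(66,400),z)
f('peg',(84,300),.064)
f('stopin',(302,57),.03)
f('notchLtop',(200,187),.022);f('notchLbot',(200,243),.022);f('notchRtop',(400,187),.022);f('notchRbot',(400,243),.022)
f('leadL',(184,506),.034);f('leadR',(410,506),.034);f('railfar',(218,57),.022)
f('screwL',(164,131),.028);f('screwR',(440,134),.028);f('screwL2',(168,517),.028);f('screwR2',(420,520),.028)
f('earTop',(95,346),.03);f('earBot',(95,424),.03);f('earTop',(95,346),.02);f('earBot',(95,424),.02)
print(M,ex,ey)
"
```

```text
pivot 0.038 -91.1 -133.0
pivot 0.05 -88.6 -131.0
pivot 0.064 -85.7 -128.6
peg 0.064 -77.4 -92.8
stopin 0.03 0.2 -7.4
notchLtop 0.022 -38.5 -53.0
notchLbot 0.022 -38.9 -74.0
notchRtop 0.022 38.4 -53.0
notchRbot 0.022 39.0 -74.0
leadL 0.034 -46.5 -177.0
leadR 0.034 44.8 -177.1
railfar 0.022 -31.0 -6.1
screwL 0.028 -51.2 -33.0
screwR 0.028 52.1 -34.0
screwL2 0.028 -53.8 -183.4
screwR2 0.028 50.0 -184.8
earTop 0.03 -80.3 -113.0
earBot 0.03 -81.7 -144.1
earTop 0.02 -82.0 -114.2
earBot 0.02 -83.5 -146.0
[0.59265533 0.19015538] [ 0.99243942 -0.12273546] [0.12273546 0.99243942]
```

```bash
cat >> h.py <<'E'
_a=np.radians(-7.05);EX=np.array([np.cos(_a),np.sin(_a)]);EY=np.array([-EX[1],EX[0]]);O=np.array([0.59266,0.19016])-0.131*EY
def F(x,y,z): return np.r_[O+(x*EX+y*EY)/1000,z/1000]   # fixture mm -> world m
def where(s): p=s["tool_pos"]; d=(p[:2]-O)*1000; return (d@EX).round(1),(d@EY).round(1),(p[2]*1000).round(1)
E
python3 -c "
from h import *
s=state();print(where(s),F(0,-258,37),rel(F(0,-258,250),tool(82.95),s),rel(F(0,-258,37),tool(82.95),s))"
```

```text
(np.float64(-10.6), np.float64(-4.2), np.float64(249.5)) [ 0.54491591 -0.19589894  0.037     ] (array([-0.    , -0.0001, -0.0004]), array([-253.8,   10.7,   -0.5])) (array([-0.    , -0.0001, -0.0004]), array([-253.8,   10.7,  212.5]))
```

Call:
carry_out:
  plan:
    - [0,0,0,-40,11,0,0]
    - [0,0,0,-80,11,0,0]
    - [0,0,0,-120,11,0,0]
    - [0,0,0,-160,11,0,0]
    - [0,0,0,-200,11,0,0]
    - [0,0,0,-240,11,0,0]
    - [0,0,0,-254,11,20,0]
    - [0,0,0,-254,11,55,0]
    - [0,0,0,-254,11,90,0]
    - [0,0,0,-254,11,120,0]

```text
time: 2.7
tool_pos: [0.5448, -0.1966, 0.1277]
orientation: [-2.355, -2.078, 0.0]
ft_force: [0.4, 0.5, 0.6]
finger_gap: -0.0002
grasp_force: 0.0
```

```bash
python3 -c "
from h import *
import pickle
C=cam('wrist');im=grab_frame('wrist');cv2.imwrite('pics/w2.png',im[:,:,::-1]);pickle.dump(C,open('w2.pkl','wb'))
s=state();print(s['time'],where(s),rel(F(0,-258,37),tool(82.95),s))"
```

```text
2.75 (np.float64(-2.8), np.float64(-257.7), np.float64(122.2)) (array([-0.0081, -0.0026, -0.0014]), array([-0.6,  3.5, 85.2]))
```

View pics/w2.png

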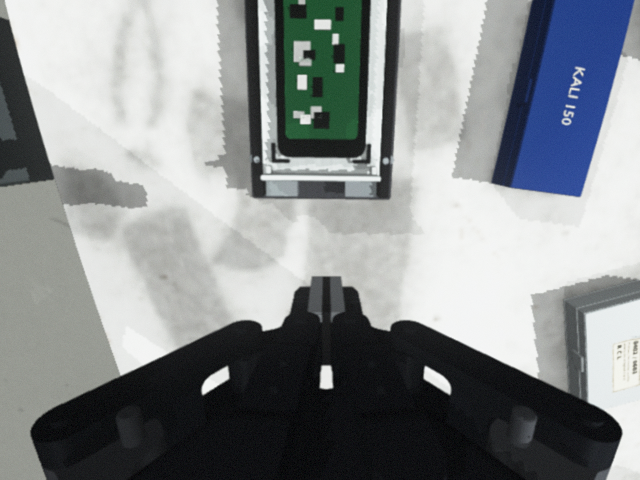

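The view shows the lip as a bright bar at row ~178, columns 262–380. The fixture end is at row 198 and the closed fingertips are well behind it, so the way down is free.

Call:
carry_out:
  plan:
    - [0,0,0,0,0,20,0]
    - [0,0,0,0,0,40,0]
    - [0,0,0,0,0,60,0]
    - [0,0,0,0,0,75,0]
    - [0,0,0,0,0,83,0]
    - [0,0,0,0,0,90,0]
    - [0,0,0,0,0,92,0]
    - [0,0,0,0,0,92,0]
    - [0,0,0,0,0,92,0]
    - [0,0,0,0,0,92,0]

```text
time: 3.58
tool_pos: [0.5459, -0.1974, 0.0383]
orientation: [2.355, 2.078, 0.001]
ft_force: [-0.3, -0.1, -0.1]
finger_gap: 0.0002
grasp_force: 0.0
```

```bash
python3 -c "
from h import *
import pickle
C=pickle.load(open('w2.pkl','rb'))
for uv in [(262,175),(380,175),(262,181),(380,181)]:
  p=px2w(C,[uv],.056)[0,:2]-O; print((p@EX*1000).round(1),(p@EY*1000).round(1))
s=state();print(s['time'],where(s),s['ft_force'],rel(F(0,-240,37),tool(82.95),s))"
```

```text
-46.4 -212.0
39.5 -212.2
-46.6 -216.3
39.7 -216.5
3.5833 (np.float64(1.2), np.float64(-259.3), np.float64(38.3)) [-0.32015528 -0.08188271 -0.07730988] (array([ 0.0013,  0.0004, -0.0019]), array([19.3, -1.2,  1.3]))
```

Call:
carry_out:
  plan:
    - [0,0,0,6,0,0,0]
    - [0,0,0,12,0,0,0]
    - [0,0,0,18,0,0,0]
    - [0,0,0,23,0,0,0]
    - [0,0,0,26,0,0,0]
    - [0,0,0,29,0,0,0]
    - [0,0,0,32,0,0,0]
    - [0,0,0,35,0,0,0]
    - [0,0,0,38,0,0,0]
    - [0,0,0,41,0,0,0]

```text
time: 4.42
tool_pos: [0.5505, -0.1563, 0.0374]
orientation: [-2.356, -2.078, 0.0]
ft_force: [-0.1, 0.6, -0.7]
finger_gap: 0.0
grasp_force: 0.0
```

```bash
python3 -c "
from h import *
s=state();print(s['time'],where(s),s['ft_force'],s['moment'])
C=cam('wrist');im=grab_frame('wrist');cv2.imwrite('pics/w3.png',im[60:360,120:520,::-1]);"
```

```text
4.4167 (np.float64(0.7), np.float64(-218.0), np.float64(37.4)) [-0.13124804  0.58543843 -0.74563084] [ 0.01168995 -0.00055482  0.00818315]
```

View pics/w3.png

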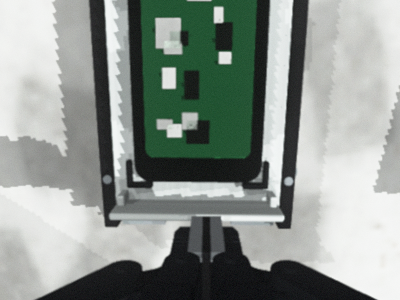

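The lip is just ahead of the fingertips, with its outer edge at crop row ~222 and the tips at ~220. I'll push on at an even pace.

Call:
carry_out:
  plan:
    - [0,0,0,3,0,0,0]
    - [0,0,0,6,0,0,0]
    - [0,0,0,9,0,0,0]
    - [0,0,0,12,0,0,0]
    - [0,0,0,15,0,0,0]
    - [0,0,0,19,0,0,0]
    - [0,0,0,23,0,0,0]
    - [0,0,0,27,0,0,0]
    - [0,0,0,31,0,0,0]
    - [0,0,0,35,0,0,0]

```text
time: 5.3
tool_pos: [0.5549, -0.1213, 0.0374]
orientation: [2.356, 2.078, -0.0]
ft_force: [0.4, 0.1, 0.7]
finger_gap: 0.0003
grasp_force: 0.0
```

```bash
python3 -c "
from h import *
s=state();print(s['time'],where(s),s['ft_force'],s['moment'])
C=cam('top');im=grab_frame('top');cv2.imwrite('pics/t2.png',cv2.resize(im[170:270,220:400,::-1],None,fx=4,fy=4,interpolation=cv2.INTER_CUBIC))"
```

```text
5.3 (np.float64(0.8), np.float64(-182.8), np.float64(37.4)) [0.37648098 0.05934223 0.6848759 ] [ 0.00252769  0.03235572 -0.02132737]
```

```bash
cat >> h.py <<'E'
def track(tmpl_img,box,im): # box x0,y0,x1,y1 in full-picture pixels; returns shift and score
    x0,y0,x1,y1=box; r=cv2.matchTemplate(im,np.ascontiguousarray(tmpl_img[y0:y1,x0:x1]),cv2.TM_CCOEFF_NORMED)
    _,v,_,p=cv2.minMaxLoc(r); return p[0]-x0,p[1]-y0,round(v,3)
E
python3 -c "
from h import *
a=np.zeros((480,640,3),np.uint8);a[60:360,120:520]=cv2.imread('pics/w3.png')
im=np.ascontiguousarray(grab_frame('wrist')[:,:,::-1]);cv2.imwrite('pics/w4.png',im)
print('phone',track(a,(255,70,385,240),im),'lip',track(a,(230,240,300,290),im))
s=state();print(where(s),s['ft_force'])"
```

```text
phone (0, 72, 0.606) lip (32, -116, 0.536)
(np.float64(0.8), np.float64(-182.6), np.float64(37.4)) [-0.64527078 -0.90663563  0.0880586 ]
```

View pics/w4.png

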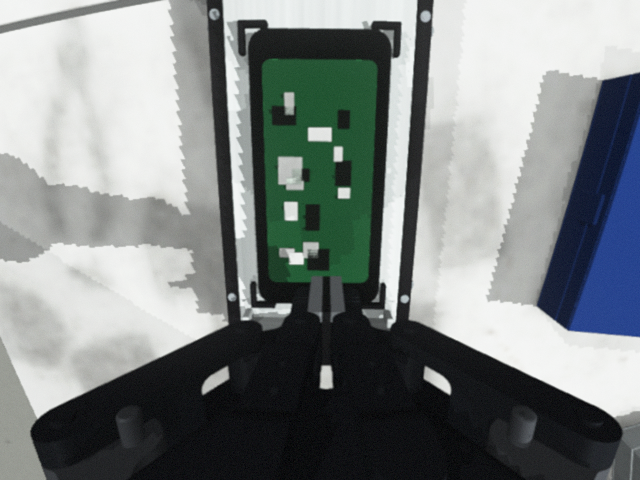

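The fingertips, at row 277, appear in front of the phone's rear edge at row ~295. The lip shows beside the fingers at row ~318. I'll check that geometry before moving any more.

```bash
python3 -c "
from h import *
C=cam('wrist');s=state();t=s['tool_pos'];Rt=R.from_rotvec(s['orientation'])
print('tcp px',w2px(C,[t,t+Rt.apply([.011,0,0]),t+Rt.apply([-.011,0,0]),t+Rt.apply([0,0,-.019])]).round(1),'cam',C[3],where(s))
def f(n,uv,z):
  p=px2w(C,[uv],z)[0,:2]-O; print(n,(p@EX*1000).round(1),(p@EY*1000).round(1))
f('lip top',(375,318),.056);f('phone rear',(270,293),.044);f('phone front',(320,30),.044);f('plate bottomleft',(250,305),.034)
f('screwR2',(404,299),.028);f('screwR1',(426,16),.028);f('screwL2',(232,297),.028);f('screwL1',(215,15),.028)
"
```

```text
tcp px [[325.8 270.9]
 [325.8 252. ]
 [325.8 289.1]
 [325.8 284.6]] cam [ 0.56331129 -0.05439924  0.21097176] (np.float64(0.8), np.float64(-182.6), np.float64(37.4))
lip top 26.3 -201.6
phone rear -29.7 -192.9
phone front -1.6 -64.5
plate bottomleft -43.7 -205.3
screwR2 47.8 -204.5
screwR1 50.3 -52.9
screwL2 -55.7 -203.0
screwL1 -53.6 -52.2
```

The numbers conflict. The carrier hasn't moved and there is no force, yet the TCP reads 30 mm past the lip at z=37. I'll check from the side camera, with the TCP overlaid.

```bash
python3 -c "
from h import *
C=cam('side');im=np.ascontiguousarray(grab_frame('side')[:,:,::-1]);s=state();t=s['tool_pos']
P=w2px(C,[t,t+[0,0,.02],t+[0,0,.1],F(-44,-215.5,56),F(44,-215.5,56),F(-44,-85.5,50)]);print(P.round(1))
c=P[0];x0,y0=int(c[0])-65,int(c[1])-60;k=6
g=cv2.resize(im[y0:y0+100,x0:x0+130],None,fx=k,fy=k,interpolation=cv2.INTER_CUBIC)
q=((P-[x0,y0]+.5)*k).astype(int)
cv2.circle(g,tuple(map(int,q[0])),4,(0,0,255),-1);cv2.circle(g,tuple(map(int,q[1])),3,(0,255,255),-1);cv2.line(g,tuple(map(int,q[3])),tuple(map(int,q[4])),(255,0,255),1)
cv2.imwrite('pics/s2.png',g);print(s['time'],where(s),s['ft_force'])"
```

```text
[[349.6 255.2]
 [349.7 247.7]
 [350.2 216.6]
 [338.3 259.8]
 [373.3 250.7]
 [314.4 235.5]]
5.45 (np.float64(0.8), np.float64(-182.9), np.float64(37.4)) [-0.23060105  0.0605811   0.82807747]
```

View pics/s2.png

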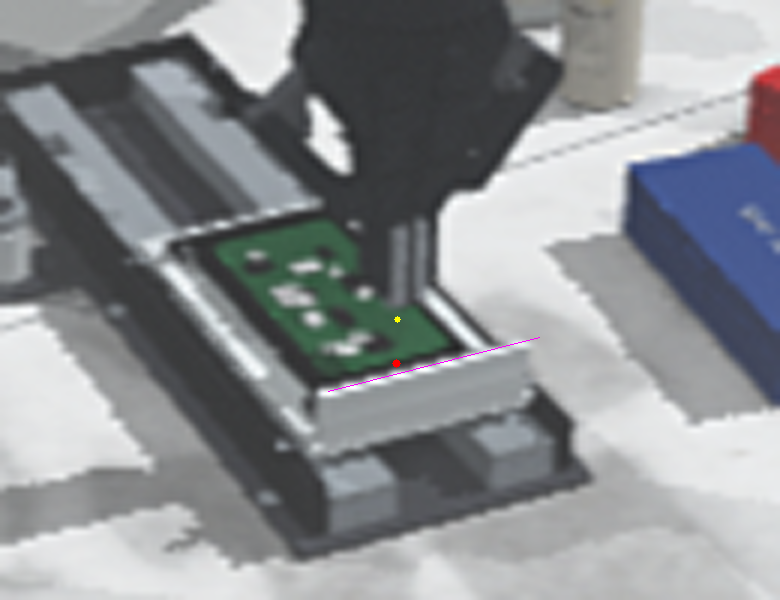

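The side view shows the fingertips hanging about 27 mm above the reported TCP, so the real tips are at z≈64. They passed over the lip and stand above the phone without touching anything. I'll treat the fingers as 27 mm shorter than stated, go back over the lip and come down lower.

Call:
carry_out:
  plan:
    - [0,0,0,0,0,-12,0]
    - [0,0,0,0,0,-25,0]
    - [0,0,0,-15,1,-30,0]
    - [0,0,0,-30,1,-30,0]
    - [0,0,0,-45,1,-30,0]
    - [0,0,0,-60,1,-30,0]
    - [0,0,0,-72,1,-30,0]
    - [0,0,0,-76,1,-25,0]
    - [0,0,0,-76,1,-10,0]
    - [0,0,0,-76,1,5,0]

```text
time: 6.28
tool_pos: [0.5467, -0.1977, 0.0325]
orientation: [2.356, 2.077, 0.001]
ft_force: [0.3, 0.5, -0.8]
finger_gap: -0.0001
grasp_force: 0.0
```

Call:
carry_out:
  plan:
    - [0,0,0,0,0,5,0]
    - [0,0,0,0,0,10,0]
    - [0,0,0,0,0,14,0]
    - [0,0,0,0,0,18,0]
    - [0,0,0,0,0,21,0]
    - [0,0,0,0,0,23,0]
    - [0,0,0,0,0,23,0]
    - [0,0,0,4,0,23,0]
    - [0,0,0,8,0,23,0]
    - [0,0,0,11,0,23,0]

```text
time: 7.12
tool_pos: [0.5479, -0.1859, 0.0096]
orientation: [2.356, 2.078, 0.0]
ft_force: [-0.2, 0.2, -0.6]
finger_gap: -0.0001
grasp_force: 0.0
```

```bash
python3 -c "
from h import *
s=state();print(s['time'],where(s),s['ft_force'],rel(F(0,-230,9),tool(82.95),s))
C=cam('side');im=np.ascontiguousarray(grab_frame('side')[:,:,::-1]);t=s['tool_pos']
c=w2px(C,[F(0,-215,50)])[0];x0,y0=int(c[0])-65,int(c[1])-60;k=6
g=cv2.resize(im[y0:y0+100,x0:x0+130],None,fx=k,fy=k,interpolation=cv2.INTER_CUBIC)
cv2.imwrite('pics/s3.png',g)"
```

```text
7.1167 (np.float64(1.7), np.float64(-247.7), np.float64(9.6)) [-0.23461657  0.1979556  -0.6285013 ] (array([ 0.0002,  0.    , -0.0018]), array([17.7, -1.8,  0.6]))
```

```bash
cat >> h.py <<'E'
def green(z=.044): # y (fixture mm) of the rear edge of the green board, wrist camera
    C=cam('wrist');im=grab_frame('wrist').astype(int)
    m=((im[:,:,1]-im[:,:,0]>25)&(im[:,:,1]-im[:,:,2]>15)).astype(np.uint8)
    n,l,st,ce=cv2.connectedComponentsWithStats(m); i=1+np.argmax(st[1:,4]); x,y,w,h,a=st[i]
    c=np.bincount(np.where(l==i)[0],minlength=480); r=np.where(c>w*.4)[0].max()+.5
    p=px2w(C,[(x+w/2,r)],z)[0,:2]-O; return (p@EY*1000).round(1),r,a
E
python3 -c "
from h import *
print(green(),state()['time'])"
```

```text
(np.float64(-186.7), np.float64(162.5), np.int32(17517)) 7.2167
```

Call:
carry_out:
  plan:
    - [0,0,0,2,-1.5,0,0]
    - [0,0,0,5,-1.5,0,0]
    - [0,0,0,8,-1.5,0,0]
    - [0,0,0,11,-1.5,0,0]
    - [0,0,0,14,-1.5,0,0]
    - [0,0,0,17,-1.5,0,0]
    - [0,0,0,20,-1.5,0,0]
    - [0,0,0,23,-1.5,0,0]
    - [0,0,0,26,-1.5,0,0]
    - [0,0,0,29,-1.5,0,0]

```text
time: 8.05
tool_pos: [0.5499, -0.1574, 0.0094]
orientation: [2.356, 2.078, -0.0]
ft_force: [-1.5, -2.4, -0.6]
finger_gap: -0.0003
grasp_force: 1.5
```

```bash
python3 -c "
from h import *
s=state();print(s['time'],where(s),s['ft_force'],green())"
```

```text
8.05 (np.float64(0.3), np.float64(-219.2), np.float64(9.4)) [-1.48821426 -2.44189155 -0.57713391] (np.float64(-178.1), np.float64(209.5), np.int32(22263))
```

Contact is made: about 2.5 N against the push, and the board moved with it. The lip is near y=-208, leaving about 120 mm to go. I'll push 100 mm steadily, then slow down.

Call:
carry_out:
  plan:
    - [0,0,0,4,0,0,0]
    - [0,0,0,9,0,0,0]
    - [0,0,0,14,0,0,0]
    - [0,0,0,19,0,0,0]
    - [0,0,0,24,0,0,0]
    - [0,0,0,29,0,0,0]
    - [0,0,0,34,0,0,0]
    - [0,0,0,39,0,0,0]
    - [0,0,0,44,0,0,0]
    - [0,0,0,49,0,0,0]

```text
time: 8.93
tool_pos: [0.5561, -0.1084, 0.0094]
orientation: [2.356, 2.078, -0.0]
ft_force: [-0.9, -3.7, -0.5]
finger_gap: -0.0002
grasp_force: 1.7
```

```bash
python3 -c "
from h import *
s=state();print(s['time'],where(s),s['ft_force'],green())"
```

```text
8.9333 (np.float64(0.3), np.float64(-169.7), np.float64(9.4)) [-0.92716874 -3.65561706 -0.48277656] (np.float64(-128.6), np.float64(209.5), np.int32(22290))
```

Call:
carry_out:
  plan:
    - [0,0,0,5,0,0,0]
    - [0,0,0,10,0,0,0]
    - [0,0,0,15,0,0,0]
    - [0,0,0,20,0,0,0]
    - [0,0,0,25,0,0,0]
    - [0,0,0,30,0,0,0]
    - [0,0,0,35,0,0,0]
    - [0,0,0,40,0,0,0]
    - [0,0,0,44,0,0,0]
    - [0,0,0,48,0,0,0]

```text
time: 9.82
tool_pos: [0.562, -0.0608, 0.0094]
orientation: [2.356, 2.078, -0.0]
ft_force: [0.0, -4.3, 0.1]
finger_gap: -0.0
grasp_force: 1.9
```

Call:
carry_out:
  plan:
    - [0,0,0,2,0,0,0]
    - [0,0,0,4,0,0,0]
    - [0,0,0,6,0,0,0]
    - [0,0,0,8,0,0,0]
    - [0,0,0,10,0,0,0]
    - [0,0,0,11,0,0,0]
    - [0,0,0,12,0,0,0]
    - [0,0,0,13,0,0,0]
    - [0,0,0,14,0,0,0]
    - [0,0,0,15,0,0,0]

```text
time: 10.65
tool_pos: [0.5639, -0.0463, 0.0094]
orientation: [2.356, 2.078, 0.0]
ft_force: [-0.8, -3.1, -0.4]
finger_gap: -0.0
grasp_force: 1.9
```

```bash
python3 -c "
from h import *
s=state();print(s['time'],where(s),s['ft_force'],green())"
```

```text
10.65 (np.float64(0.4), np.float64(-107.2), np.float64(9.4)) [-0.79756862 -3.08345228 -0.39505064] (np.float64(-66.1), np.float64(209.5), np.int32(22304))
```

Call:
carry_out:
  plan:
    - [0,0,0,0.6,0,0,0]
    - [0,0,0,1.2,0,0,0]
    - [0,0,0,1.8,0,0,0]
    - [0,0,0,2.4,0,0,0]
    - [0,0,0,3,0,0,0]
    - [0,0,0,3.6,0,0,0]
    - [0,0,0,4.2,0,0,0]
    - [0,0,0,4.8,0,0,0]
    - [0,0,0,5.4,0,0,0]
    - [0,0,0,6,0,0,0]

```text
time: 11.53
tool_pos: [0.5645, -0.0403, 0.0093]
orientation: [-2.356, -2.078, 0.0]
ft_force: [-0.3, -2.8, -0.6]
finger_gap: 0.0001
grasp_force: 1.6
```

```bash
python3 -c "
from h import *
s=state();print(s['time'],where(s),s['ft_force'],green())"
```

```text
11.5333 (np.float64(0.3), np.float64(-101.1), np.float64(9.3)) [-0.3040082  -2.82587331 -0.63265519] (np.float64(-60.0), np.float64(209.5), np.int32(22293))
```

Still sliding. From here I'll take 2.5 mm per call.

Call:
carry_out:
  plan:
    - [0,0,0,0.3,0,0,0]
    - [0,0,0,0.6,0,0,0]
    - [0,0,0,0.9,0,0,0]
    - [0,0,0,1.2,0,0,0]
    - [0,0,0,1.5,0,0,0]
    - [0,0,0,1.8,0,0,0]
    - [0,0,0,2.1,0,0,0]
    - [0,0,0,2.3,0,0,0]
    - [0,0,0,2.5,0,0,0]
    - [0,0,0,2.5,0,0,0]

```text
time: 12.42
tool_pos: [0.5649, -0.0378, 0.0094]
orientation: [-2.356, -2.078, 0.0]
ft_force: [0.6, -2.8, -0.9]
finger_gap: -0.0001
grasp_force: 1.2
```

```bash
python3 -c "
from h import *
s=state();print(s['time'],where(s),s['ft_force'],green())"
```

```text
12.4167 (np.float64(0.4), np.float64(-98.7), np.float64(9.4)) [ 0.6058087  -2.80455869 -0.94157046] (np.float64(-57.6), np.float64(209.5), np.int32(22288))
```

Call:
carry_out:
  plan:
    - [0,0,0,0.3,0,0,0]
    - [0,0,0,0.6,0,0,0]
    - [0,0,0,0.9,0,0,0]
    - [0,0,0,1.2,0,0,0]
    - [0,0,0,1.5,0,0,0]
    - [0,0,0,1.8,0,0,0]
    - [0,0,0,2.1,0,0,0]
    - [0,0,0,2.3,0,0,0]
    - [0,0,0,2.5,0,0,0]
    - [0,0,0,2.5,0,0,0]

```text
time: 13.3
tool_pos: [0.5652, -0.0354, 0.0094]
orientation: [2.356, 2.078, -0.0]
ft_force: [-0.7, -1.9, -1.3]
finger_gap: 0.0001
grasp_force: 1.2
```

```bash
python3 -c "
from h import *
s=state();print(s['time'],where(s),s['ft_force'],green())"
```

```text
13.3 (np.float64(0.4), np.float64(-96.2), np.float64(9.4)) [-0.70014633 -1.94486528 -1.3194504 ] (np.float64(-55.1), np.float64(209.5), np.int32(22275))
```

Call:
carry_out:
  plan:
    - [0,0,0,0.3,0,0,0]
    - [0,0,0,0.6,0,0,0]
    - [0,0,0,0.9,0,0,0]
    - [0,0,0,1.2,0,0,0]
    - [0,0,0,1.5,0,0,0]
    - [0,0,0,1.8,0,0,0]
    - [0,0,0,2.1,0,0,0]
    - [0,0,0,2.3,0,0,0]
    - [0,0,0,2.5,0,0,0]
    - [0,0,0,2.5,0,0,0]

```text
time: 14.18
tool_pos: [0.5656, -0.0329, 0.0094]
orientation: [2.356, 2.078, 0.0]
ft_force: [-0.2, -3.1, -1.0]
finger_gap: -0.0002
grasp_force: 1.3
```

```bash
python3 -c "
from h import *
s=state();print(s['time'],where(s),s['ft_force'],green())"
```

```text
14.1833 (np.float64(0.5), np.float64(-93.7), np.float64(9.4)) [-0.19427738 -3.08555335 -0.96242803] (np.float64(-52.6), np.float64(209.5), np.int32(22315))
```

Call:
carry_out:
  plan:
    - [0,0,0,0.3,0,0,0]
    - [0,0,0,0.6,0,0,0]
    - [0,0,0,0.9,0,0,0]
    - [0,0,0,1.2,0,0,0]
    - [0,0,0,1.5,0,0,0]
    - [0,0,0,1.8,0,0,0]
    - [0,0,0,2.1,0,0,0]
    - [0,0,0,2.3,0,0,0]
    - [0,0,0,2.5,0,0,0]
    - [0,0,0,2.5,0,0,0]

```text
time: 15.07
tool_pos: [0.5658, -0.0304, 0.0094]
orientation: [2.356, 2.078, 0.0]
ft_force: [0.1, -3.4, -1.1]
finger_gap: -0.0001
grasp_force: 1.4
```

```bash
python3 -c "
from h import *
s=state();print(s['time'],where(s),s['ft_force'],green())"
```

```text
15.0667 (np.float64(0.5), np.float64(-91.2), np.float64(9.4)) [ 0.12759616 -3.40799827 -1.09206348] (np.float64(-50.1), np.float64(209.5), np.int32(22322))
```

Call:
carry_out:
  plan:
    - [0,0,0,0.3,0,0,0]
    - [0,0,0,0.6,0,0,0]
    - [0,0,0,0.9,0,0,0]
    - [0,0,0,1.2,0,0,0]
    - [0,0,0,1.5,0,0,0]
    - [0,0,0,1.8,0,0,0]
    - [0,0,0,2.1,0,0,0]
    - [0,0,0,2.3,0,0,0]
    - [0,0,0,2.5,0,0,0]
    - [0,0,0,2.5,0,0,0]

```text
time: 15.95
tool_pos: [0.5662, -0.0279, 0.0094]
orientation: [2.356, 2.078, 0.0]
ft_force: [-1.1, -1.9, -0.8]
finger_gap: -0.0001
grasp_force: 1.5
```

```bash
python3 -c "
from h import *
s=state();print(s['time'],where(s),s['ft_force'],green())"
```

```text
15.95 (np.float64(0.5), np.float64(-88.7), np.float64(9.4)) [-1.05087836 -1.92747207 -0.80647509] (np.float64(-47.6), np.float64(209.5), np.int32(22296))
```

```bash
python3 -c "
from h import *
C=cam('wrist');im=grab_frame('wrist');cv2.imwrite('pics/w5.png',im[:,:,::-1]);g=im.mean(2).astype(int)
print(g[225:310,272:278].mean(1).astype(int).tolist());print(g[0:60,272:278].mean(1).astype(int).tolist())
for r in (250,260,270,280,290):
  p=px2w(C,[(275,r)]*2,.056)[0,:2]-O;print(r,(p@EY*1000).round(1),end=' ')
s=state();print(s['time'])"
```

```text
[19, 21, 21, 21, 21, 22, 22, 21, 24, 23, 19, 22, 21, 21, 87, 182, 210, 210, 209, 210, 209, 210, 209, 208, 210, 208, 211, 221, 228, 223, 183, 155, 151, 151, 153, 145, 121, 106, 104, 105, 108, 111, 107, 106, 106, 106, 106, 106, 107, 108, 109, 109, 115, 136, 158, 165, 166, 162, 157, 148, 127, 110, 106, 108, 108, 110, 107, 107, 119, 152, 168, 171, 172, 172, 174, 174, 180, 187, 188, 189, 188, 186, 188, 185, 186]
[53, 53, 56, 54, 53, 53, 54, 55, 55, 54, 54, 55, 55, 54, 54, 55, 55, 55, 55, 56, 54, 54, 55, 54, 55, 56, 54, 54, 56, 55, 55, 56, 53, 56, 55, 54, 53, 101, 184, 200, 198, 197, 196, 196, 195, 195, 195, 196, 194, 192, 193, 194, 193, 195, 194, 193, 194, 193, 193, 194]
250 -61.7 260 -65.9 270 -70.2 280 -74.6 290 -79.0 16.05
```

```bash
python3 -c "
from h import *
w=cv2.imread('pics/w5.png')[0:330,170:470]
w=cv2.resize(w,(400,440))
C=cam('side');im=np.ascontiguousarray(grab_frame('side')[:,:,::-1])
c=w2px(C,[F(0,0,40)])[0];print(c);x0,y0=int(c[0])-50,int(c[1])-55
g=cv2.resize(im[y0:y0+110,x0:x0+100],(400,440),interpolation=cv2.INTER_CUBIC)
cv2.imwrite('pics/comb.png',np.hstack([w,g]))
C=cam('wrist')
for y in (85,40,0,-50): print(y,w2px(C,[F(-30,y,34),F(30,y,34)]).round(0).tolist())"
```

```text
[316.71458219 220.25470089]
85 [[243.0, -143.0], [404.0, -143.0]]
40 [[248.0, -13.0], [400.0, -14.0]]
0 [[252.0, 93.0], [396.0, 93.0]]
-50 [[259.0, 211.0], [391.0, 211.0]]
```

View pics/comb.png

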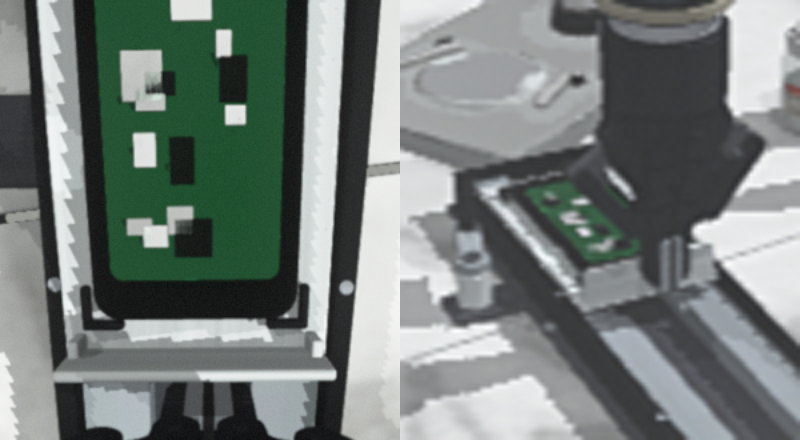

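The left half shows the lip flat against the fingers, with its outer edge at picture row ~286, which puts it near y=-77. The side half shows the carrier far along the rails. It may have reached home without dropping, perhaps held up by the fingers. I'll back off and measure what it does.

Call:
carry_out:
  plan:
    - [0,0,0,-2,0,0,0]
    - [0,0,0,-5,0,0,0]
    - [0,0,0,-8,0,0,0]
    - [0,0,0,-11,0,0,0]
    - [0,0,0,-14,0,0,0]
    - [0,0,0,-17,0,0,0]
    - [0,0,0,-20,0,0,0]
    - [0,0,0,-20,0,0,0]
    - [0,0,0,-20,0,0,0]
    - [0,0,0,-20,0,0,0]

```text
time: 16.93
tool_pos: [0.5636, -0.0478, 0.0094]
orientation: [-2.356, -2.078, 0.0]
ft_force: [0.7, 0.6, 0.3]
finger_gap: 0.0002
grasp_force: 0.0
```

```bash
python3 -c "
from h import *
s=state();print(s['time'],where(s),s['ft_force'],green(),green(.038))
C=cam('side');im=np.ascontiguousarray(grab_frame('side')[:,:,::-1]);cv2.imwrite('pics/s4.png',im)
C=cam('wrist');im=grab_frame('wrist');cv2.imwrite('pics/w6.png',im[:,:,::-1])
# green corners, fixture coordinates: width tells height
m=((im[:,:,1].astype(int)-im[:,:,0]>25)&(im[:,:,1].astype(int)-im[:,:,2]>15)).astype(np.uint8)
for r in (60,100,140):
  x=np.where(m[r])[0]; a=px2w(C,[(x.min(),r),(x.max()+1,r)],.044); print(r,x.min(),x.max()+1,np.linalg.norm(a[1]-a[0])*1000)
a=cv2.imread('pics/w5.png');b=a[:,:,::-1].astype(int);m=((b[:,:,1]-b[:,:,0]>25)&(b[:,:,1]-b[:,:,2]>15))
s5=None
for r in (60,100,140): x=np.where(m[r])[0];print(r,x.min(),x.max()+1)
"
```

```text
16.9333 (np.float64(0.4), np.float64(-108.7), np.float64(9.4)) [0.70958982 0.62868444 0.28967517] (np.float64(-47.7), np.float64(161.5), np.int32(17553)) (np.float64(-47.9), np.float64(161.5), np.int32(17559))
60 244 384 53.55852373845596
100 247 383 53.31195062134165
140 249 382 53.53208289758908
60 244 384
100 246 382
140 249 381
```

Backing off didn't make it drop. By measurement the carrier has travelled 139 mm at sliding height, so it may have gone past home. I'll take a high look, as at w1, and compare numerically.

Call:
carry_out:
  plan:
    - [0,0,0,0,0,-38,0]
    - [0,0,0,0,0,-76,0]
    - [0,0,0,12,0,-112,0]
    - [0,0,0,30,0,-145,0]
    - [0,0,0,48,0,-178,0]
    - [0,0,0,70,0,-208,0]
    - [0,0,0,92,0,-232,0]
    - [0,0,0,105,0,-240,0]
    - [0,0,0,105,0,-240,0]
    - [0,0,0,105,0,-240,0]

```text
time: 17.97
tool_pos: [0.5764, 0.0565, 0.2485]
orientation: [-2.354, -2.08, 0.001]
ft_force: [-0.6, -0.5, -0.3]
finger_gap: -0.0002
grasp_force: 0.0
```

```bash
cat >> h.py <<'E'
def rect(im,C,z,x0=-110,x1=70,y0=-130,y1=150,k=2): # top-down mm map at height z; row 0 = y1, col 0 = x0, k px/mm
    X,Y=np.meshgrid(np.arange(x0,x1,1/k),np.arange(y1,y0,-1/k)); P=np.stack([*(O[:,None,None]+(EX[:,None,None]*X+EY[:,None,None]*Y)/1000),np.full(X.shape,z)],-1)
    q=w2px(C,P.reshape(-1,3)).reshape(*X.shape,2).astype(np.float32)
    return cv2.remap(im,q[...,0],q[...,1],cv2.INTER_LINEAR)
E
python3 -c "
from h import *
import pickle
s=state();C=cam('wrist');im=np.ascontiguousarray(grab_frame('wrist')[:,:,::-1]);cv2.imwrite('pics/w7.png',im);pickle.dump(C,open('w7.pkl','wb'))
print(s['time'],where(s),s['ft_force'])
C1=pickle.load(open('w1.pkl','rb'));im1=cv2.imread('pics/w1.png')
for n,I,c in(('w1',im1,C1),('now',im,C)):
  g=rect(I,c,.034).mean(2)
  for x in (-43,-38,-30,30,38,43):
    j=int((x+110)*2); print(n,x,[int(v) for v in g[:,j-1:j+2].mean(1)[20:260:4]])
print('y of entries: 140 down to 22 by 2')
"
```

```text
17.9667 (np.float64(0.3), np.float64(-3.6), np.float64(248.5)) [-0.55845555 -0.47924876 -0.34552893]
w1 -43 [235, 234, 234, 234, 117, 52, 51, 52, 94, 163, 166, 168, 166, 167, 168, 171, 171, 166, 168, 168, 170, 177, 172, 167, 167, 169, 172, 169, 170, 169, 171, 144, 159, 159, 162, 160, 160, 163, 161, 146, 134, 137, 162, 169, 176, 172, 167, 169, 174, 174, 176, 171, 172, 174, 177, 171, 170, 173, 174, 173]
w1 -38 [234, 234, 235, 235, 118, 52, 51, 50, 74, 162, 170, 169, 176, 186, 187, 185, 185, 185, 185, 183, 184, 184, 184, 182, 182, 184, 184, 183, 183, 183, 179, 138, 109, 111, 112, 112, 111, 112, 110, 100, 97, 135, 178, 180, 179, 180, 179, 180, 181, 180, 181, 181, 181, 183, 180, 183, 183, 183, 182, 181]
w1 -30 [235, 236, 236, 236, 137, 50, 52, 46, 82, 170, 174, 176, 188, 190, 189, 189, 190, 188, 189, 188, 188, 188, 187, 185, 186, 186, 186, 185, 185, 184, 185, 184, 184, 183, 183, 184, 184, 183, 184, 184, 181, 183, 183, 182, 182, 182, 183, 181, 181, 182, 181, 180, 179, 181, 179, 183, 181, 178, 181, 179]
w1 30 [234, 235, 235, 237, 206, 52, 51, 49, 53, 146, 173, 172, 179, 189, 189, 188, 189, 
[... 1902 characters left out ...]
1, 188, 187, 185, 183, 181, 179, 175, 173, 171, 169, 168, 162]
now 38 [235, 236, 235, 236, 189, 63, 52, 53, 57, 138, 171, 170, 177, 187, 186, 186, 185, 185, 179, 186, 183, 165, 170, 172, 238, 242, 241, 242, 241, 241, 241, 241, 241, 238, 240, 238, 236, 238, 238, 239, 241, 241, 241, 241, 241, 241, 241, 240, 241, 241, 240, 241, 240, 241, 240, 240, 241, 241, 241, 240]
now 43 [234, 234, 235, 236, 191, 63, 55, 53, 53, 93, 113, 115, 116, 123, 130, 127, 124, 129, 126, 123, 125, 126, 125, 125, 128, 128, 132, 125, 115, 111, 112, 110, 105, 106, 106, 108, 104, 102, 101, 99, 96, 96, 103, 108, 105, 100, 103, 103, 105, 106, 111, 113, 114, 118, 120, 115, 112, 110, 111, 112]
y of entries: 140 down to 22 by 2
```

```bash
python3 -c "
from h import *
import pickle
for n in('w1','w7'):
  C=pickle.load(open(n+'.pkl','rb'));I=cv2.imread(f'pics/{n}.png')
  for z,ys in ((.034,(88,70,20) if n=='w7' else (-50,-55)),(.022,(110,)),(.028,(110,))):
    g=rect(I,C,z).mean(2)
    for y in ys:
      i=int((150-y)*2);v=g[i-2:i+3].mean(0);d=np.diff(cv2.GaussianBlur(v[None],(5,1),0)[0])
      e=[(float(-110+(k+1)/2),int(d[k])) for k in range(1,len(d)-1) if abs(d[k])>9 and abs(d[k])>=abs(d[k-1]) and abs(d[k])>abs(d[k+1])]
      print(n,z,y,e)
"
```

```text
w1 0.034 -50 [(-80.0, -11), (-60.0, -12), (-55.5, 16), (-50.5, -15), (-47.5, 31), (44.5, -30), (47.5, 13), (50.5, -13), (54.5, 27)]
w1 0.034 -55 [(-80.5, -11), (-60.0, -11), (-48.0, 33), (44.5, -31), (54.5, 28)]
w1 0.022 110 [(-80.5, -10), (-59.5, -22), (-46.0, 20), (-19.5, -18), (20.0, 24), (41.5, -10), (46.5, -15), (59.0, 29)]
w1 0.028 110 [(-79.5, -11), (-58.5, -23), (-45.5, 20), (-19.5, -18), (19.5, 24), (40.5, -10), (46.0, -15), (58.0, 28)]
w7 0.034 88 [(-79.5, -13), (-57.5, -19), (-51.0, 35), (41.5, -22), (45.0, -16), (57.5, 30)]
w7 0.034 70 [(-80.0, -15), (-57.5, -13), (-50.5, 33), (-43.0, -21), (-40.0, 15), (-37.5, -16), (29.0, 18), (31.0, -14), (33.5, 36), (42.0, -25), (57.0, 31)]
w7 0.034 20 [(-77.5, -11), (-58.0, -13), (-50.0, 34), (-38.0, -22), (3.0, 27), (8.0, -29), (30.0, 35), (42.5, -27), (56.5, 27)]
w7 0.022 110 [(-80.0, -12), (-59.0, -19), (-46.0, 20), (-19.0, -17), (20.0, 21), (42.0, -9), (46.5, -15), (59.5, 29)]
w7 0.028 110 [(-78.5, -13), (-58.5, -19), (-45.0, 21), (-19.0, -18), (20.0, 22), (41.0, -9), (46.0, -15), (58.5, 29)]
```

The carrier's front edge is at y≈92, 7 mm past home. The plate has drifted to x≈-5 at the front and about -2.5 at the rear, so it is sitting over the -x guide and could not fall in. I'll square it up with light side pushes, then push it back. First I need a better figure for the true fingertip height.

```bash
python3 -c "
from h import *
import pickle
C=pickle.load(open('w7.pkl','rb'));I=cv2.imread('pics/w7.png').mean(2);s=state();t=s['tool_pos'];Rt=R.from_rotvec(s['orientation'])
print(I[262:300,314:324].mean(1).astype(int).tolist());print(I[262:300,328:338].mean(1).astype(int).tolist())
for r in (285,295,305): print(r,I[r,295:360].astype(int).tolist())
for d in (0.024,.027,.03,.033,.036): print(d,w2px(C,[t+Rt.apply([.0112,y,-d]) for y in(-.01,0,.01)]).round(1).tolist())
"
```

```text
[107, 107, 106, 105, 125, 190, 236, 236, 168, 91, 70, 71, 71, 71, 73, 74, 75, 76, 76, 76, 75, 75, 75, 74, 74, 73, 73, 73, 73, 74, 73, 72, 74, 72, 72, 72, 70, 70]
[107, 108, 106, 104, 125, 195, 236, 233, 151, 65, 47, 48, 50, 53, 64, 71, 71, 71, 71, 70, 70, 70, 70, 70, 69, 70, 69, 69, 69, 69, 70, 68, 68, 66, 68, 66, 67, 66]
285 [185, 184, 186, 184, 180, 179, 180, 179, 176, 178, 178, 182, 173, 150, 104, 85, 83, 86, 84, 84, 85, 79, 85, 82, 82, 82, 77, 58, 33, 23, 21, 29, 21, 21, 33, 65, 81, 84, 83, 87, 82, 83, 83, 81, 81, 80, 101, 147, 174, 178, 177, 171, 164, 162, 168, 171, 174, 174, 181, 183, 177, 155, 128, 122, 81]
295 [32, 29, 25, 27, 27, 34, 25, 29, 25, 27, 26, 25, 28, 38, 61, 82, 81, 86, 82, 81, 78, 81, 81, 80, 84, 85, 71, 49, 27, 23, 26, 24, 25, 22, 27, 54, 75, 81, 80, 80, 80, 82, 82, 80, 82, 82, 78, 76, 56, 35, 26, 23, 25, 30, 21, 26, 27, 22, 31, 27, 27, 32, 31, 41, 32]
305 [31, 27, 25, 24, 24, 24, 27, 24, 26, 29, 30, 26, 38, 62, 78, 83, 84, 81, 77, 84, 82, 82, 81, 81, 80, 80, 61, 45, 25, 19, 25, 24, 19, 17, 28, 40, 68, 79, 74, 82, 82, 79, 84, 77, 81, 79, 80, 86, 73, 59, 30, 20, 21, 25, 22, 21, 25, 30, 25, 28, 24, 25, 31, 22, 22]
0.024 [[304.5, 267.9], [325.3, 267.9], [346.2, 267.9]]
0.027 [[304.1, 270.1], [325.3, 270.1], [346.6, 270.1]]
0.03 [[303.7, 272.5], [325.3, 272.5], [347.0, 272.5]]
0.033 [[303.3, 274.9], [325.3, 274.9], [347.4, 274.9]]
0.036 [[302.9, 277.4], [325.3, 277.4], [347.8, 277.4]]
```

Call:
carry_out:
  plan:
    - [0,0,0,26,-22,10,0]
    - [0,0,0,52,-44,30,0]
    - [0,0,0,72,-60,60,0]
    - [0,0,0,78.5,-66,95,0]
    - [0,0,0,78.5,-66,130,0]
    - [0,0,0,78.5,-66,165,0]
    - [0,0,0,78.5,-66,195,0]
    - [0,0,0,78.5,-66,215,0]
    - [0,0,0,78.5,-66,227,0]
    - [0,0,0,78.5,-66,232,0]

```text
time: 18.85
tool_pos: [0.5195, 0.1414, 0.0148]
orientation: [-2.355, -2.076, 0.006]
ft_force: [-0.2, -0.2, -0.2]
finger_gap: 0.0002
grasp_force: 0.0
```

```bash
python3 -c "
from h import *
s=state();print(s['time'],where(s),s['ft_force'],rel(F(-66,75,3),tool(82.95),s))"
```

```text
18.85 (np.float64(-66.6), np.float64(73.6), np.float64(14.8)) [-0.15599706 -0.21713585 -0.24304234] (array([-0.0041,  0.0014, -0.0029]), array([ 1.4,  0.7, 11.8]))
```

Call:
carry_out:
  plan:
    - [0,0,0,0,0,6,0]
    - [0,0,0,0,0,11,0]
    - [0,0,0,0,0,13.5,0]
    - [0,0,0,0,2,13.5,0]
    - [0,0,0,0,4,13.5,0]
    - [0,0,0,0,5.5,13.5,0]
    - [0,0,0,0,7,13.5,0]
    - [0,0,0,0,8,13.5,0]
    - [0,0,0,0,9,13.5,0]
    - [0,0,0,0,10,13.5,0]

```text
time: 19.68
tool_pos: [0.5309, 0.1412, 0.004]
orientation: [-2.356, -2.078, 0.0]
ft_force: [-1.8, -0.1, 2.8]
finger_gap: -0.0002
grasp_force: 1.5
```

```bash
cat >> h.py <<'E'
def edges(y,z=.034,im=None,C=None,lim=9,lo=-62,hi=62):
    if im is None: C=cam('wrist'); im=np.ascontiguousarray(grab_frame('wrist')[:,:,::-1])
    g=rect(im,C,z).mean(2); i=int((150-y)*2); v=g[i-2:i+3].mean(0); d=np.diff(cv2.GaussianBlur(v[None],(5,1),0)[0])
    return [(float(-110+(k+1)/2),int(d[k])) for k in range(1,len(d)-1) if lo<-110+k/2<hi and abs(d[k])>lim and abs(d[k])>=abs(d[k-1]) and abs(d[k])>abs(d[k+1])]
E
python3 -c "
from h import *
s=state();print(s['time'],where(s),s['ft_force'])
C=cam('wrist');im=np.ascontiguousarray(grab_frame('wrist')[:,:,::-1]);cv2.imwrite('pics/w8.png',im)
for y in (88,60,20): print(y,edges(y,im=im,C=C,lim=14))"
```

```text
19.6833 (np.float64(-55.3), np.float64(74.9), np.float64(4.0)) [-1.83495657 -0.07019722  2.80756525]
88 [(-61.0, -28), (-50.5, 51), (41.5, -62), (51.0, 55)]
60 [(33.5, 65), (42.0, -61), (50.5, 55)]
20 [(4.5, 25), (6.5, -23)]
```

The finger rode up onto the plate's edge: +2.8 N in z at z=4.0, with the plate unmoved. That fixes the tip offset at 30 mm. I'll back off, go 3 mm lower and push again.

Call:
carry_out:
  plan:
    - [0,0,0,0,0,-3,0]
    - [0,0,0,0,-6,-3,0]
    - [0,0,0,0,-12,-3,0]
    - [0,0,0,0,-12,0,0]
    - [0,0,0,0,-12,2.5,0]
    - [0,0,0,0,-9,2.5,0]
    - [0,0,0,0,-6,2.5,0]
    - [0,0,0,0,-4,2.5,0]
    - [0,0,0,0,-2.5,2.5,0]
    - [0,0,0,0,-1.5,2.5,0]

```text
time: 20.57
tool_pos: [0.5292, 0.1414, 0.0013]
orientation: [-2.355, -2.078, 0.001]
ft_force: [-3.4, 1.2, 1.9]
finger_gap: -0.0002
grasp_force: 2.0
```

```bash
python3 -c "
from h import *
s=state();print(s['time'],where(s),s['ft_force'])
C=cam('wrist');im=np.ascontiguousarray(grab_frame('wrist')[:,:,::-1]);cv2.imwrite('pics/w9.png',im)
for y in (88,60): print(y,edges(y,im=im,C=C,lim=14))"
```

```text
20.5667 (np.float64(-57.0), np.float64(74.8), np.float64(1.3)) [-3.38708241  1.23586889  1.89397477]
88 [(-61.0, -26), (-50.0, 51), (42.0, -65), (51.0, 50)]
60 [(34.0, 62), (42.0, -64), (50.5, 53)]
```

Call:
carry_out:
  plan:
    - [0,0,0,0,0.5,0,0]
    - [0,0,0,0,1,0,0]
    - [0,0,0,0,1.5,0,0]
    - [0,0,0,0,2,0,0]
    - [0,0,0,0,2.5,0,0]
    - [0,0,0,0,3,0,0]
    - [0,0,0,0,3.5,0,0]
    - [0,0,0,0,4,0,0]
    - [0,0,0,0,4,0,0]
    - [0,0,0,0,4,0,0]

```text
time: 21.45
tool_pos: [0.5336, 0.1409, 0.0014]
orientation: [2.356, 2.078, 0.0]
ft_force: [-0.8, 1.7, -0.8]
finger_gap: -0.0001
grasp_force: 0.8
```

```bash
python3 -c "
from h import *
s=state();print(s['time'],where(s),s['ft_force'])
C=cam('wrist');im=np.ascontiguousarray(grab_frame('wrist')[:,:,::-1]);cv2.imwrite('pics/w10.png',im)
for y in (88,60): print(y,edges(y,im=im,C=C,lim=14))"
```

```text
21.45 (np.float64(-52.6), np.float64(74.9), np.float64(1.4)) [-0.76803424  1.67843199 -0.75836918]
88 [(-60.5, -28), (-45.0, 38), (47.0, -60), (51.0, 54)]
60 [(38.5, 55), (46.5, -61), (50.5, 54)]
```

The front is now centred: its edges are at -45 and +47. Next I'll go over the keeper to the rear and do the same there.

Call:
carry_out:
  plan:
    - [0,0,0,0,-6,0,0]
    - [0,0,0,0,-14,-10,0]
    - [0,0,0,0,-14,-45,0]
    - [0,0,0,-15,-14,-60,0]
    - [0,0,0,-50,-14,-60,0]
    - [0,0,0,-85,-14,-60,0]
    - [0,0,0,-118,-14,-60,0]
    - [0,0,0,-130,-14,-52,0]
    - [0,0,0,-130,-14,-30,0]
    - [0,0,0,-130,-14,-12,0]

```text
time: 22.33
tool_pos: [0.5037, 0.0129, 0.0129]
orientation: [2.357, 2.075, 0.002]
ft_force: [0.6, -0.5, -1.4]
finger_gap: 0.0001
grasp_force: 0.0
```

Call:
carry_out:
  plan:
    - [0,0,0,0,0,6,0]
    - [0,0,0,0,0,10,0]
    - [0,0,0,0,0,12,0]
    - [0,0,0,0,3,12,0]
    - [0,0,0,0,6,12,0]
    - [0,0,0,0,8,12,0]
    - [0,0,0,0,9,12,0]
    - [0,0,0,0,10,12,0]
    - [0,0,0,0,11,12,0]
    - [0,0,0,0,12,12,0]

```text
time: 23.17
tool_pos: [0.5151, 0.0122, 0.0015]
orientation: [-2.356, -2.078, 0.001]
ft_force: [-4.7, 0.6, 1.4]
finger_gap: -0.0001
grasp_force: 2.0
```

```bash
python3 -c "
from h import *
s=state();print(s['time'],where(s),s['ft_force'])
C=cam('wrist');im=np.ascontiguousarray(grab_frame('wrist')[:,:,::-1]);cv2.imwrite('pics/w11.png',im)
for y in (0,-30,-45,-55,-65): print(y,edges(y,im=im,C=C,lim=14))"
```

```text
23.1667 (np.float64(-55.1), np.float64(-55.1), np.float64(1.5)) [-4.65849273  0.62290613  1.40053951]
0 [(-47.0, 45), (-40.5, -20), (-34.0, -37), (14.0, 53), (20.5, -54), (37.5, 59), (45.0, -59), (50.0, 58)]
-30 [(-47.5, 45), (-43.0, -20), (-34.5, -37), (-6.0, 39), (2.5, -35), (36.5, 57), (44.5, -60), (49.5, 58)]
-45 [(-57.0, -15), (-48.0, 41), (-43.0, -19), (-35.0, -45), (36.5, 61), (44.5, -59), (49.5, 56)]
-55 [(-56.5, -16), (-53.0, 17), (-47.0, -16), (-37.0, 38), (-35.0, -39), (38.5, 39), (44.0, -63), (49.0, 57)]
-65 [(-58.5, 22), (-56.5, -24), (-53.0, 20), (-51.0, -16), (39.0, 54), (44.0, -62), (49.0, 57)]
```

The side references show the plate within 0.1 mm of the guides' centreline all along its rear half. They also show that my frame yaw is about 0.7° off, which explains the drift. I'll correct the frame, then go to the front edge and push the carrier back about 7 mm.

```bash
cat >> h.py <<'E'
O=O-0.0011*EX; YAW=-7.77; _a=np.radians(YAW);EX=np.array([np.cos(_a),np.sin(_a)]);EY=np.array([-EX[1],EX[0]])
E
python3 -c "
from h import *
s=state();print(s['time'],where(s),rel(F(0,108.5,60),tool(90+YAW),s),rel(F(0,108.5,-4),tool(90+YAW),s))"
```

```text
23.2167 (np.float64(-53.5), np.float64(-55.8), np.float64(1.4)) (array([-0.001 ,  0.    ,  0.0105]), array([163.7,  55.1, -58.7])) (array([-0.001 ,  0.    ,  0.0105]), array([163.7,  55.2,   5.3]))
```

Call:
carry_out:
  plan:
    - [0,0,0.0105,0,-6,0,0]
    - [0,0,0.0105,0,-8,-30,0]
    - [0,0,0.0105,0,-6,-65,0]
    - [0,0,0.0105,25,8,-70,0]
    - [0,0,0.0105,60,20,-70,0]
    - [0,0,0.0105,95,32,-70,0]
    - [0,0,0.0105,130,44,-70,0]
    - [0,0,0.0105,155,55,-70,0]
    - [0,0,0.0105,163.5,55,-70,0]
    - [0,0,0.0105,163.5,55,-55,0]

```text
time: 24.05
tool_pos: [0.5917, 0.1699, 0.0583]
orientation: [2.363, 2.067, 0.006]
ft_force: [0.4, 0.2, 0.4]
finger_gap: -0.0002
grasp_force: 0.0
```

```bash
python3 -c "
from h import *
s=state();print(s['time'],where(s),s['ft_force'],rel(F(0,108.5,-4),tool(90+YAW),s))
C=cam('wrist');im=np.ascontiguousarray(grab_frame('wrist')[:,:,::-1]);cv2.imwrite('pics/w12.png',im)
g=rect(im,C,.034).mean(2)
for x in (-25,-30,30,43): j=int((x+110)*2); print(x,[int(v) for v in g[:,j-1:j+2].mean(1)[20:160:2]])
for y in (100,88,80): print(y,edges(y,im=im,C=C,lim=14))"
```

```text
24.05 (np.float64(1.2), np.float64(110.8), np.float64(58.3)) [0.38578645 0.16306666 0.36602132] (array([ 0.0042, -0.0016,  0.0019]), array([-2.4, -1.5, 62.2]))
-25 [159, 127, 54, 38, 36, 37, 38, 41, 44, 45, 44, 44, 43, 41, 77, 152, 169, 171, 172, 183, 185, 186, 186, 186, 185, 186, 186, 186, 186, 186, 187, 186, 186, 185, 187, 186, 186, 178, 165, 166, 167, 162, 135, 107, 104, 103, 103, 103, 126, 211, 239, 240, 240, 240, 240, 240, 240, 240, 237, 235, 233, 193, 94, 66, 74, 72, 81, 32, 18, 19]
-30 [158, 129, 55, 39, 39, 40, 38, 42, 45, 45, 44, 43, 46, 41, 78, 152, 167, 168, 168, 173, 184, 186, 187, 185, 187, 185, 187, 186, 185, 184, 186, 185, 187, 185, 186, 186, 185, 184, 173, 166, 166, 166, 161, 127, 107, 105, 104, 106, 129, 216, 240, 241, 241, 241, 241, 241, 241, 241, 239, 230, 225, 143, 42, 28, 30, 43, 93, 119, 93, 40]
30 [161, 123, 54, 38, 39, 39, 40, 43, 44, 46, 45, 45, 46, 42, 80, 153, 170, 168, 168, 173, 184, 186, 185, 187, 188, 186, 186, 186, 185, 187, 186, 186, 186, 187, 185, 186, 186, 187, 182, 170, 165, 167, 159, 118, 106, 104, 105, 105, 114, 171, 233, 242, 242, 242, 242, 242, 242, 242, 242, 239, 233, 214, 81, 25, 30, 38, 109, 189, 136, 40]
43 [226, 171, 63, 44, 43, 42, 44, 47, 51, 49, 49, 50, 47, 48, 54, 80, 85, 80, 82, 83, 82, 91, 93, 91, 94, 95, 96, 97, 92, 89, 95, 92, 88, 90, 90, 91, 93, 94, 98, 91, 82, 82, 79, 77, 78, 78, 77, 89, 109, 157, 231, 241, 241, 241, 241, 239, 240, 241, 241, 242, 241, 241, 241, 241, 240, 240, 238, 238, 240, 241]
100 [(-54.0, -20), (-52.5, 26), (-48.0, -34), (-44.0, 30), (-18.5, -29), (18.5, 28), (43.5, -18), (48.0, 35), (52.0, -26), (54.0, 39)]
88 [(-54.0, -28), (-45.5, 53), (-18.0, -37), (-0.5, -14), (4.0, 14), (12.5, -14), (21.5, 38), (46.5, -49), (54.0, 47)]
80 [(-54.0, -28), (-45.5, 53), (-20.0, -53), (-1.0, -14), (4.5, 14), (13.5, -14), (23.5, 41), (46.5, -50), (54.0, 47)]
```

Call:
carry_out:
  plan:
    - [0,0,0,0,0,15,0]
    - [0,0,0,0,0,30,0]
    - [0,0,0,0,0,42,0]
    - [0,0,0,0,0,51,0]
    - [0,0,0,0,0,57,0]
    - [0,0,0,0,0,60,0]
    - [0,0,0,-1,0,60,0]
    - [0,0,0,-2,0,60,0]
    - [0,0,0,-3,0,60,0]
    - [0,0,0,-4,0,60,0]

```text
time: 24.93
tool_pos: [0.59, 0.1635, -0.003]
orientation: [2.366, 2.066, 0.001]
ft_force: [0.2, 0.6, 0.2]
finger_gap: -0.0002
grasp_force: 0.0
```

```bash
python3 -c "
from h import *
s=state();print(s['time'],where(s),s['ft_force'],rel(F(0,102,-4),tool(90+YAW),s))"
```

```text
24.9333 (np.float64(0.4), np.float64(104.2), np.float64(-3.0)) [0.19159693 0.59760372 0.21892227] (array([ 0.0009, -0.0003,  0.0001]), array([-2.2, -0.4,  1. ]))
```

Call:
carry_out:
  plan:
    - [0,0,0,-0.5,0,0,0]
    - [0,0,0,-1,0,0,0]
    - [0,0,0,-1.5,0,0,0]
    - [0,0,0,-2,0,0,0]
    - [0,0,0,-2.5,0,0,0]
    - [0,0,0,-3,0,0,0]
    - [0,0,0,-3.5,0,0,0]
    - [0,0,0,-4,0,0,0]
    - [0,0,0,-4.5,0,0,0]
    - [0,0,0,-4.5,0,0,0]

```text
time: 25.77
tool_pos: [0.5891, 0.1592, -0.0035]
orientation: [2.367, 2.066, 0.0]
ft_force: [0.8, 3.9, 0.1]
finger_gap: -0.0
grasp_force: 1.7
```

```bash
cat >> h.py <<'E'
def front(x=(-38,-30,30,36),z=.034):
    C=cam('wrist'); im=np.ascontiguousarray(grab_frame('wrist')[:,:,::-1]); g=cv2.GaussianBlur(rect(im,C,z).mean(2),(3,5),0); r=[]
    for a in x:
        v=g[100:160,int((a+110)*2)]; r.append(float(100-(np.argmax(np.diff(v))+1)/2))
    return r,[e for e in edges(75,im=im,C=C,lim=20)]
E
python3 -c "
from h import *
s=state();print(s['time'],where(s),s['ft_force'],front())"
```

```text
25.7667 (np.float64(0.2), np.float64(99.8), np.float64(-3.5)) [0.79794637 3.90744151 0.11717359] ([98.5, 98.0, 88.5, 82.0], [])
```

Contact, with 3.9 N of sliding friction. Now I'll go in small steps until it drops.

Call:
carry_out:
  plan:
    - [0,0,0,-0.3,0,0,0]
    - [0,0,0,-0.6,0,0,0]
    - [0,0,0,-0.9,0,0,0]
    - [0,0,0,-1.2,0,0,0]
    - [0,0,0,-1.5,0,0,0]
    - [0,0,0,-1.8,0,0,0]
    - [0,0,0,-2,0,0,0]
    - [0,0,0,-2,0,0,0]
    - [0,0,0,-2,0,0,0]
    - [0,0,0,-2,0,0,0]

```text
time: 26.65
tool_pos: [0.5888, 0.1571, -0.0036]
orientation: [2.367, 2.066, -0.0]
ft_force: [0.1, 3.3, 1.0]
finger_gap: 0.0001
grasp_force: 1.6
```

```bash
python3 -c "
from h import *
s=state();C=cam('wrist');im=np.ascontiguousarray(grab_frame('wrist')[:,:,::-1]);cv2.imwrite('pics/w13.png',im);
print(s['time'],where(s),s['ft_force'])
g=rect(im,C,.034).mean(2)
for x in (-38,-30,30,40): j=int((x+110)*2); print(x,[int(v) for v in g[:,j-1:j+2].mean(1)[80:160:2]])
for y in (75,70): print(y,edges(y,im=im,C=C,lim=14))"
```

```text
26.65 (np.float64(0.1), np.float64(97.7), np.float64(-3.6)) [0.12447794 3.28128706 0.95030682]
-38 [118, 119, 119, 119, 120, 122, 120, 120, 120, 119, 117, 102, 100, 136, 162, 126, 102, 100, 101, 100, 93, 90, 38, 20, 20, 20, 20, 26, 23, 21, 21, 19, 19, 20, 17, 18, 16, 18, 17, 18]
-30 [124, 124, 123, 124, 123, 123, 121, 124, 122, 124, 123, 120, 102, 103, 148, 164, 122, 101, 101, 102, 105, 109, 108, 126, 100, 67, 61, 43, 15, 14, 15, 15, 16, 16, 14, 15, 14, 15, 18, 16]
30 [185, 184, 183, 186, 185, 185, 185, 183, 185, 184, 186, 183, 168, 164, 165, 160, 126, 107, 100, 90, 84, 82, 83, 89, 110, 97, 83, 62, 18, 20, 17, 18, 17, 16, 19, 17, 17, 19, 18, 17]
40 [122, 123, 123, 121, 122, 122, 122, 123, 122, 123, 120, 123, 123, 104, 102, 102, 104, 103, 104, 103, 102, 111, 65, 23, 23, 23, 20, 26, 25, 22, 19, 21, 22, 19, 22, 23, 24, 21, 23, 18]
75 []
70 []
```

Call:
carry_out:
  plan:
    - [0,0,0,-0.3,0,0,0]
    - [0,0,0,-0.6,0,0,0]
    - [0,0,0,-0.9,0,0,0]
    - [0,0,0,-1.2,0,0,0]
    - [0,0,0,-1.5,0,0,0]
    - [0,0,0,-1.5,0,0,0]
    - [0,0,0,-1.5,0,0,0]
    - [0,0,0,-1.5,0,0,0]
    - [0,0,0,-1.5,0,0,0]
    - [0,0,0,-1.5,0,0,0]

```text
time: 27.53
tool_pos: [0.5885, 0.1555, -0.0036]
orientation: [-2.367, -2.066, 0.0]
ft_force: [0.7, 1.1, -1.3]
finger_gap: 0.0001
grasp_force: 0.0
```

```bash
python3 -c "
from h import *
s=state();print(s['time'],where(s),s['ft_force'],s['moment'])"
```

```text
27.5333 (np.float64(0.0), np.float64(96.1), np.float64(-3.6)) [ 0.66673679  1.07124822 -1.28748657] [ 0.03265252  0.0035061  -0.007231  ]
```

The push force fell from 3.3 N to about 1 and the pad force to 0, so it has probably dropped. I'll back off, rise towards the keeper, turn the hand 45° and check from above.

Call:
carry_out:
  plan:
    - [0,0,0,4,0,0,0]
    - [0,0,0,5,0,-20,0]
    - [0,0,-0.1,5,0,-55,0]
    - [0,0,-0.22,0,-10,-85,0]
    - [0,0,-0.34,-8,-30,-100,0]
    - [0,0,-0.46,-18,-55,-100,0]
    - [0,0,-0.58,-28,-78,-100,0]
    - [0,0,-0.7,-38,-98,-100,0]
    - [0,0,-0.785,-38,-98,-100,0]
    - [0,0,-0.785,-38,-98,-100,0]

```text
time: 28.37
tool_pos: [0.4858, 0.1313, 0.0968]
orientation: [1.391, 2.817, 0.0]
ft_force: [0.1, -0.7, -0.7]
finger_gap: 0.0
grasp_force: 0.0
```

```bash
python3 -c "
from h import *
import pickle
s=state();C=cam('wrist');im=np.ascontiguousarray(grab_frame('wrist')[:,:,::-1]);cv2.imwrite('pics/w14.png',im);pickle.dump(C,open('w14.pkl','wb'))
print(s['time'],where(s),s['ft_force'],rel(F(-98,58,14),tool(135+YAW),s))
for z in (.028,.034):
  for y in (75,60,0,-20): print(z,y,edges(y,z,im=im,C=C,lim=12))
g=rect(im,C,.028).mean(2)
for x in (-44,-25,25): j=int((x+110)*2); print(x,[int(v) for v in g[:,j-1:j+2].mean(1)[80:180:2]])
h=cv2.cvtColor(im,cv2.COLOR_BGR2HSV)
"
```

```text
28.3667 (np.float64(-98.5), np.float64(58.2), np.float64(96.8)) [ 0.09689992 -0.67421374 -0.68758012] (array([0.0002, 0.0001, 0.0035]), array([-0.5,  0.2, 82.8]))
0.028 75 [(-45.5, 34), (46.5, -35)]
0.028 60 [(-45.5, 32), (-42.0, -13), (-37.0, -31), (-33.0, 23), (-31.0, -24)]
0.028 0 []
0.028 -20 []
0.034 75 [(-48.0, 35), (41.5, -24)]
0.034 60 [(-48.0, 33), (-40.0, -31), (-36.0, 21), (-33.5, -24)]
0.034 0 []
0.034 -20 [(-15.0, 32), (-11.5, -28)]
-44 [181, 182, 179, 180, 174, 173, 181, 180, 177, 181, 181, 181, 182, 181, 180, 179, 177, 178, 181, 182, 181, 182, 176, 166, 155, 183, 231, 238, 238, 238, 239, 238, 238, 237, 237, 238, 239, 239, 238, 235, 230, 236, 238, 239, 238, 235, 225, 224, 233, 236]
-25 [188, 188, 186, 188, 189, 187, 187, 187, 186, 188, 187, 187, 185, 189, 187, 187, 188, 188, 187, 187, 187, 187, 178, 168, 136, 173, 236, 243, 242, 242, 242, 242, 242, 242, 242, 243, 237, 162, 49, 34, 82, 138, 89, 32, 23, 22, 22, 23, 21, 20]
25 [197, 196, 197, 198, 198, 196, 197, 198, 198, 197, 198, 199, 199, 198, 198, 199, 200, 199, 198, 200, 199, 198, 191, 186, 179, 180, 227, 242, 242, 243, 243, 243, 243, 242, 242, 242, 231, 180, 126, 124, 185, 220, 150, 49, 22, 24, 25, 25, 23, 24]
```

At z=28 the plate measures exactly 92 mm wide and its front edge is at y≈84.7, so the carrier is down and home. Next I'll locate the peg.

```bash
python3 -c "
from h import *
import pickle
C=pickle.load(open('w14.pkl','rb'));im=cv2.imread('pics/w14.png')
print(w2px(C,[F(-77,37.5,64)]))
g=rect(im,C,.064,-120,-40,-20,80,1).mean(2).astype(int)
for y in range(60,14,-3): print(y,' '.join(f'{v:3d}' for v in g[80-y,10:66:2]))
print('cols x=-110..-56 step 2')
"
```

```text
[[326.11080373 294.32772211]]
60 240 240 239 234 223 174 137 140 137 139 157 152 146 138 117  51  55  52  27  26  23  30  35  37  82 224 240 240
57 239 240 239 230 225 174 144 143 146 114 108 133 135 141 127  51  52  49  27  28  24  31  35  38  74 224 241 209
54 240 239 237 227 228 195 148 146 137  99 152 166 160 151 138  92  58  50  25  20  27  28  29  28  76 227 241 233
51 241 240 232 230 229 207 150 147 115 119 163 169 163 169 115  90  88  70  28  24  28  28  27  30  28  71 214 213
48 241 237 232 230 230 210 153 147  97 112  86  47  46  70  95  90  89  90  88  58  29  23  24  33  28  31  24  29
45 237 231 232 232 231 174 152 122 110  75  36  54  33  29  38  84  91  90  89  89  87  52  30  27  27  24  24  25
42 233 232 232 231 230 196 150  99 124  92  90  93  80  35  28  27  60  90  88  89  86  87  82  49  24  24  22  22
39 232 233 233 233 232 183 143 103 164 105  89  90  93  89  52  25  26  37  74  89  88  89  86  87  82  38  24  23
36 219 205 187 170 166 215 110 131 183 188 118  88  90  89  92  74  29  24  24  50  86  90  86  89  85  57  18  22
33  76  74  76  75  73  74  94 162 184 186 121  64  95  88  89  88  83  42  24  22  24  68  86  91  91  22  21  18
30  59  67  69  77  80  76 120 181 175  60  31  31  55  91  89  89  90  89  62  24  22  16  46 104  77  22  19  18
27  60  82 120 118 111  90 153 186 146  32  31  30  33  42  86  88  87  89  89  76  34  27  25  29  79  45  17  19
24  92 120 120 122 104 105 174 189 144  29  32  34  29  32  34  84  89  87  85 102 113  73  24  25  22  26  19  21
21 106 120 121 125  99 135 183 187 186 126  32  32  33  28  28  28  74  84  53  31  25  37  77  35  23  24  21  16
18  87 113 138  86  93 173 208 207 196 188 122  31  29  27  28  24  24  23  26  26  22  21  20  18  19  23  26  23
15  66 108  88 132 183 178 169 198 187 185 200  73  29  28  26  25  22  27  25  21  23  23  20  20  16  21  23  22
cols x=-110..-56 step 2
```

Call:
carry_out:
  plan:
    - [0,0,0,0,0,20,0]
    - [0,0,0,0,0,42,0]
    - [0,0,0,0,0,60,0]
    - [0,0,0,0,0,74,0]
    - [0,0,0,0,0,81,0]
    - [0,0,0,0,0,83,0]
    - [0,0,0,-3,0,83,0]
    - [0,0,0,-6,0,83,0]
    - [0,0,0,-9,0,83,0]
    - [0,0,0,-12,0,83,0]

```text
time: 29.25
tool_pos: [0.4944, 0.1215, 0.0141]
orientation: [1.397, 2.813, 0.001]
ft_force: [-0.2, 3.6, -0.5]
finger_gap: -0.0001
grasp_force: 1.2
```

Call:
carry_out:
  plan:
    - [0,0,0,-2,0.6,0,0]
    - [0,0,0,-4,1.3,0,0]
    - [0,0,0,-6,2,0,0]
    - [0,0,0,-8,2.6,0,0]
    - [0,0,0,-10,3,0,0]
    - [0,0,0,-12,3.4,0,0]
    - [0,0,0,-14,3.6,0,0]
    - [0,0,0,-16.5,3.8,0,0]
    - [0,0,0,-19,3.9,0,0]
    - [0,0,0,-21.5,3.9,0,0]

```text
time: 30.08
tool_pos: [0.5099, 0.1067, 0.0134]
orientation: [-1.396, -2.814, 0.0]
ft_force: [-0.1, 1.6, 0.7]
finger_gap: 0.0003
grasp_force: 0.5
```

```bash
python3 -c "
from h import *
s=state();print(s['time'],where(s),s['ft_force'],s['grasp_force'],rel(F(-61.4,15.1,14),tool(135+YAW),s))"
```

```text
30.0833 (np.float64(-71.3), np.float64(37.1), np.float64(13.4)) [-0.05643879  1.56238821  0.6841939 ] 0.511535033583641 (array([-0.0001, -0.    , -0.0002]), array([-22.6,  -8.6,  -0.6]))
```

Call:
carry_out:
  plan:
    - [0,0,0,-2.5,-0.3,0,0]
    - [0,0,0,-5,-0.9,0,0]
    - [0,0,0,-7.5,-1.6,0,0]
    - [0,0,0,-10,-2.5,0,0]
    - [0,0,0,-12.5,-3.6,0,0]
    - [0,0,0,-15,-4.7,0,0]
    - [0,0,0,-17.5,-5.9,0,0]
    - [0,0,0,-20,-7.2,0,0]
    - [0,0,0,-22.5,-8.6,0,0]
    - [0,0,0,-22.5,-8.6,0,0]

```text
time: 30.92
tool_pos: [0.5165, 0.0833, 0.0134]
orientation: [-1.397, -2.814, 0.0]
ft_force: [0.1, -0.3, 0.3]
finger_gap: -0.0002
grasp_force: 0.0
```

```bash
python3 -c "
from h import *
s=state();print(s['time'],where(s),s['ft_force'],s['grasp_force'])"
```

```text
30.9167 (np.float64(-61.5), np.float64(14.8), np.float64(13.4)) [ 0.10030397 -0.29890949  0.32954541] 0.0
```

Call:
carry_out:
  plan:
    - [0,0,0,-0.4,-0.4,0,0]
    - [0,0,0,-0.8,-0.8,0,0]
    - [0,0,0,-1.2,-1.2,0,0]
    - [0,0,0,-1.5,-1.5,0,0]
    - [0,0,0,-1.8,-1.8,0,0]
    - [0,0,0,-2.1,-2.1,0,0]
    - [0,0,0,-2.4,-2.4,0,0]
    - [0,0,0,-2.6,-2.6,0,0]
    - [0,0,0,-2.8,-2.8,0,0]
    - [0,0,0,-2.8,-2.8,0,0]

```text
time: 31.75
tool_pos: [0.516, 0.0798, 0.0134]
orientation: [1.397, 2.814, 0.0]
ft_force: [-0.5, 0.7, -0.1]
finger_gap: -0.0001
grasp_force: 0.2
```

```bash
python3 -c "
from h import *
s=state();print(s['time'],where(s),s['ft_force'],s['grasp_force'])"
```

```text
31.75 (np.float64(-61.6), np.float64(11.3), np.float64(13.4)) [-0.49539386  0.69843747 -0.05401016] 0.22401362657546997
```

Call:
carry_out:
  plan:
    - [0,0,0,8,0,0,0]
    - [0,0,0,18,0,0,0]
    - [0,0,0,25,0,-10,0]
    - [0,0,0,25,0,-45,0]
    - [0,0,0,25,0,-80,0]
    - [0,0,0,28,20,-110,0]
    - [0,0,0,31,45,-130,0]
    - [0,0,0,33,70,-130,0]
    - [0,0,0,33,92,-130,0]
    - [0,0,0,33,92,-130,0]

```text
time: 32.58
tool_pos: [0.571, 0.1645, 0.1447]
orientation: [1.393, 2.813, 0.003]
ft_force: [0.1, 1.4, 0.3]
finger_gap: 0.0
grasp_force: 0.0
```

```bash
python3 -c "
from h import *
s=state();C=cam('wrist');im=np.ascontiguousarray(grab_frame('wrist')[:,:,::-1]);cv2.imwrite('pics/w15.png',im)
print(s['time'],where(s),s['ft_force'])
g=rect(im,C,.064,-120,-20,-30,50,1).mean(2).astype(int)
print('z64 cols x=-100..-34 step 2')
for y in range(24,-21,-3): print(f'{y:4d}',' '.join(f'{v:3d}' for v in g[50-y,20:86:2]))
g=rect(im,C,.038,-120,-20,-30,50,1).mean(2).astype(int)
print('z38')
for y in range(24,-21,-3): print(f'{y:4d}',' '.join(f'{v:3d}' for v in g[50-y,20:86:2]))
for z in (.028,.034):
  for y in (75,60,-20): print(z,y,edges(y,z,im=im,C=C,lim=12))
"
```

```text
32.5833 (np.float64(-18.5), np.float64(102.6), np.float64(144.7)) [0.09646408 1.44416106 0.33941219]
z64 cols x=-100..-34 step 2
  24  73  69  78 122 131 115 101 108  98  89  82  75  60  57  62  61  60  61  60  59  56  45  29  32  27  49 153 176 212 150 174 166  31
  21  67  71  97 103 102 124 142 123 102  76  82  80  82  79  77  81  83  82  77  80  84  85  85  87  88  90  93  92  91 102 159 167  33
  18  81  76 105 179 185 190 190 193 190 132 120 122 121 124 122 123 123 123 123 127 130 151 125 116 111 131 165 181 184 184 153 136  25
  15  87  99 179 157 103  87  83  86 165 178 136 131 131 133 133 131 133 130 129 131 130 126  56  25  24  24  60 180 187 186 151 142  25
  12 230 198 188 156  87  91  90  92 101 219 200 149 129 127 130 132 132 130 130 128 129 119  32  25  25  25  25 129 175 186 157 141  29
   9 242 233 181 121  89  90  91  88 114 233 228 190 188 189 178 163 174 147 131 139 143 140  38  26  25  23  27 104 171 179 160 145  29
   6 242 244 211 180 158 120  97 120 172 208 178 170 166 164 158 158 153 153 153 135 129 122  38  29  29  26  27  76 198 154 158 145  30
   3 114 112
[... 2855 characters left out ...]
7 166 156 153
 -15 222 236 239 241 241 242 242 240 227 165 159 153 149 149 151 138 127 125 120  56  49  49  35  36  39  37  36  40  46 198 173 156 153
 -18 242 243 242 242 242 243 241 240 195 162 156 154 151 149 150 147 130 126 117  59  50  48  33  35  36  38  38  35  51 175 184 164 150
0.028 75 [(-46.0, 33), (26.0, -22), (29.5, 17), (40.5, -26), (55.0, 35)]
0.028 60 [(-46.0, 38), (-38.0, -32), (-35.0, 24), (-32.0, -24)]
0.028 -20 [(-42.0, 32), (-33.0, -25), (-15.5, 36), (-8.5, -37)]
0.034 75 [(-46.5, 34), (22.5, -16), (30.0, 16), (37.5, -24), (53.0, 19)]
0.034 60 [(-46.5, 38), (-38.5, -34), (-35.5, 20), (-33.0, -24), (7.5, 12)]
0.034 -20 [(-42.5, 32), (-33.5, -25), (-16.5, 39), (-9.5, -41)]
```

The bar now runs straight along the fixture's +x: edges level at y≈±7, pivot at x≈-90, end at x≈-37. The carrier is still down and the hand is clear, so I'm handing in.

```bash
python3 -c "
from h import *
print(sign_off(),state()['time'])"
```

```text
the job is handed in; nothing more can be done
the job is handed in; nothing more can be done
```

The carrier sits home in the notches with the keeper closed across its edge and the hand clear. It first slid about 7 mm past home, so I squared it with light side pushes and pushed it back. During that, a fingertip rode up onto the plate edge at about 3 N. The job is handed in at about 33 s, but I got no verdict back.

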